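# Clamp a bottle in the hand tumbler and mix it with three steady turns

### The arm

A 6-joint arm with a two-finger parallel gripper is mounted at the origin on a cart in front of the work surface, level with it; the furniture and walls round the work are solid. World frame = base frame: x ahead of the robot, y to its left, z up, the work surface at z = 0. Lengths are in mm, angles in rad, forces in N, time in s.
With the tool pointing down it reaches from about 400 to 925 mm from the base axis. Payload 12.5 kg.
Tool frame: the origin (TCP) lies midway between the tips of the shut fingers; the grasp point (between the pads) lies 19 mm behind it; z points along the fingers, y is the direction in which the jaws open and shut (so a half turn about z gives the same grasp; the last joint's range is limited). The gripper opens to 95 mm and grips with 3 to 60 N. Pads are 20 mm wide; open, the fingers measure 119 mm over their backs; the gripper's body (75 mm by 180 mm) begins 59 mm behind the grasp point.
Start: joints at [1.165, 0.491, 1.559, -0, 1.092, -0.106], TCP at [184.564, 597.146, 214.661] pointing down, gripper open.
Joint ranges: [-3.1, 3.1], [-0.84, 2.19], [0.05, 2.79], [-1.13, 4.28], [0.06, 2.93], [-2.69, 2.69]. Speed limits (rad/s): [2.22, 2.22, 2.79, 3.14, 3.14, 3.14].

### API

Orientations are given as [roll, pitch, yaw] about the fixed x, y, z axes, in that order (R = Rz(yaw) Ry(pitch) Rx(roll)).
In Python, from cell import env gives the robot as it stands.
- The arm moves only by the tool drive_tool, never from a script. Its argument "increments" is a list of rows, each a list of 2 entries, a list of its own where there are three numbers: the shift along the tool's x, y, z as a fraction of full scale, then the turn, a rotation vector about the tool's x, y, z as a fraction of full scale. In form: [[[x, y, z], [ax, ay, az]], ...]. A call has 1 to 5 rows; each row shifts and turns the commanded pose from where the row before left it, along the tool's axes as they then stand; what a row does not reach is not made up. Full scale, the value 1, is 30 mm for a shift and 0.08 rad for a turn. A row lasts 1/12 s, in which the tool goes at most 41.7 mm and 7.16 degrees, less where a joint would pass 70% of its speed; a pose out of reach is approached as far as the arm can. A call with a number of a shift or a turn outside -1 to 1 is refused whole. A call with a gripper value outside its range is refused whole. "jaw" is the opening, from -1 (shut) to 1 (fully open), so that 0 is half open, set as the call begins (left out, the last holds). The fingers move at their own pace and stop on an object; the grip force is fixed at half the most. Time passes only in rows, so rows that do not move let the fingers close. It gives the time, the measured TCP pose, the force and the opening at its end, in the units of the state.
- env.state(): the state, without advancing time (a new reading comes with each control period).
- env.read_camera(name): name is "side" or "top"; returns a dict with "pixels" (480x640x3 uint8, blue, green, red), "vertical_fov" (degrees; the focal length in pixels is half the picture's height over the tangent of half this angle, whatever the lens; pixels are square), "cx", "cy" (the principal point, pixels), "k1" (the pictures are not rectified: a ray, as slopes to the right and down, at radius r is drawn at 1 + k1 r^2 times it, then the intrinsics apply), "world_to_cam" (4x4, takes a point from world to camera coordinates). Camera axes: x right, y down, z forward; pixel columns grow to the right and rows downward; lengths in mm; the calibration is good to about 2 mm. A picture is of the moment at which its call begins. There is no depth.
- env.job_done(): hands the job in, once; it reports no verdict.
Trained networks look in a picture, given as the dict that the camera call returned (one of the last four; its "shot" number tells which), for a name from the list of things; names that differ only in an ending like _2 or _b are one class to them, and where a whole thing is asked for, a point or a joint stands for the part that bears it (a point fixed in the world has none). Each returns a list of dicts, best first, with "score" (0 to 1); they miss things now and then, are a little off and sometimes report something else, mostly with a low value. They report only what shows in the picture. A call takes as long as a camera call. They do not tell look-alikes from the thing itself.
- env.boxes_of(target, picture): "point" ([x, y, z] in mm, in world coordinates, good to about 4 mm: the middle of the surface that is visible of it).
- env.tip_of(target, picture): "point" ([x, y, z] in mm, in world coordinates, good to about 4 mm: a listed point, or the origin of a listed thing).
The state is a dict: "t": time; "joints": joint angles; "qvel": joint speeds; "tau": joint torques, N m; "eef_pos": TCP position; "tcp_rot": TCP orientation; "ft_force": force on the tool from outside, world axes, zero at the start; "moment": the same for the moment, N m; "opening": opening from 0.0 (shut) to 1.0 (fully open).
Only numpy, scipy, OpenCV 4.12 (cv2) and the standard library are available. Lean on these libraries where they do the work, as an engineer would, in place of code of your own. Each camera call takes 0.05 s, during which the arm holds its last target.

### The job

Mix the screw-cap bottle that stands in the cradle of the hand-cranked tumbler, gently so that it does not foam. Push the cam lever outwards and down, past its centre, until it snaps shut and the rubber foot holds the bottle's cap; then turn the crank exactly three full turns clockwise (as you see it when facing the crank), slowly and evenly, about five seconds a turn and at no moment faster than three quarters of a turn a second, keeping hold of the grip over the heavy part of each turn so that the load never drops over the top or runs back. Let go with the bottle upright and still, the clamp shut, and the other things on the bench left where they stand.

Things in the scene. Friction and masses are not known exactly. Their poses are not given: they have to be found in the camera images.
- tumbler: Hand tumbler, bolted down. Origin on the worktop under the middle of its column (110 mm along x, 56 mm along y, 285 mm high, on a 180 x 220 mm base). z up; the turning axis runs along this body's y, 165 mm above the worktop; crank on the -y side, cradle with bottle on the +y side, where nothing of the stand is above the lever.
- cover_lip (a point): Middle of the lower outer edge of the grey top cover (122 mm wide along the tumbler's x), which overhangs the crank: 277 mm above the worktop, 62 mm out from the column's middle. A gripper coming straight down on the crank grip strikes it: lean the tool about 30 degrees, its wrist end away from the column, the whole way round.
- crank_hub (a point): Centre of the crank's circle: on the turning axis, 39.5 mm out from the column's middle on the crank side, 165 mm above the worktop. Fixed; same axes as tumbler (y along the turning axis, from crank to cradle).
- crank_grip (a point): Middle of the crank's black hand grip: a barrel 52 mm long, 29 mm thick in the middle (21 mm at its ends), lying along the turning axis, 55 mm from it and 31 mm further out than crank_hub (42.5 mm off the column's face). It spins freely on its pin, so the hand keeps one orientation as it goes round. The flat crank arm is just behind its inner end. At the start it is straight above the hub.
- rotor (a joint): Angle of crank and cradle together, rad: 0 at the start (bottle upright below the axis, crank up); grows clockwise as seen facing the crank (its top moves to the tumbler's +x), without limit, 18.85 after three turns. Off balance: about 10 N at the grip a quarter turn in, none at the half turn, then the load pulls forward as hard. Let go elsewhere it swings down; slight friction.
- lever (a joint): Angle of the cam lever, rad: 0 fully open (pointing 75 degrees above level), grows as it is pushed outwards and down; dead centre 1.10, shut on its stop at 1.35 (level, pointing away from the column). Starts between 0 and 0.3 and stays there if left; needs up to about 0.2 N m, then snaps shut and holds.
- lever_pivot (a point): Axis of the cam lever, on top of the cradle's bracket above the bottle: 96 mm above the turning axis and 85 mm from the column's middle (tumbler's +y) at the start. The lever swings in the upright plane that holds the turning axis, so a push in that plane does not turn the cradle.
- lever_end (a point): Point on the centre line of the lever's black handle, 70 mm from the pivot. The handle is a flat bar 24 mm wide (along the tumbler's x) and 12 mm thick, ending 89 mm from the pivot.
- pad: Black rubber foot of the clamp, 34 mm across and 9 mm high, origin at the centre of its underside; about 7 mm above the cap while the lever is open; shut, it presses on the cap with about 20 N from a spring.
- bottle: Clear laboratory bottle with a blue screw cap, 70 mm across, 140 mm high, 0.3 to 0.55 kg, loose in a metal cup 30 mm deep; origin at the centre of its underside, z towards the cap. Unclamped it falls out when the cradle turns.
- amber_jar: Bystander, to be left alone: amber reagent bottle with black cap, 52 mm across, 102 mm high; origin at the centre of its underside.
- dish: Bystander, to be left alone: petri dish, 90 mm across, 14 mm high; origin at the centre of its underside.
- tape: Bystander, to be left alone: roll of masking tape lying flat, 84 mm across, 19 mm high; origin at the centre of its underside.
- glass_beaker: Bystander, to be left alone: small glass beaker, 54 mm across, 68 mm high; origin at the centre of its underside.
Mind the look-alikes: they are no part of the job. What is shaped like the bottle but turquoise is not meant.

How it is judged:
By the outcome, as a careful person would: the job done as asked, in the order asked, and still so for the second after the job is handed in, with the robot touching nothing.
It also fails if it takes over 72 s, if anything falls off the work surface, if the arm or the gripper's body presses on something with over 40 N, if the wrist force passes 120 N, or if a joint passes its speed limit or range.

## Working session

There is one attempt and no reset: what is moved stays moved. The work goes in short steps, Python scripts to look and compute and a tool call to move; the robot and the scene stay as the last step left them, time stands still between calls to the robot, and variables do not carry over. Pictures are saved under pics/ and viewed, and the job is handed in when it is done.

Besides the shell and the picture viewer there is one more tool, called after "Call:" by a JSON object that holds its "api" and its "payload", one argument or row to a line. drive_tool: Moves the arm, as the interface text tells. Its arguments: {"type":"object","properties":{"increments":{"type":"array","items":{"type":"array"}},"jaw":{"type":"number"}},"required":["increments"]}

```bash
ls; mkdir -p pics
python3 - <<'E'
from cell import env
import cv2
s=env.state(); print(s)
for n in ("side","top"):
    p=env.read_camera(n); cv2.imwrite(f"pics/{n}0.png",p["pixels"])
    print({k:v for k,v in p.items() if k!="pixels"})
    for t in ("tumbler","crank_grip","crank_hub","lever_pivot","lever_end","cover_lip","bottle","pad","amber_jar","dish","tape","glass_beaker"):
        try: print(n,t,[(round(d["score"],2),[round(float(v)) for v in d["point"]]) for d in env.tip_of(t,p)[:3]])
        except Exception as e: print(t,e)
E
```

```text
pics
{'t': 0.0, 'joints': array([ 1.16541001e+00,  4.91560136e-01,  1.55947684e+00, -1.90077274e-05,
        1.09169629e+00, -1.05607996e-01]), 'qvel': array([-6.84760811e-04, -1.39300246e-03,  2.12507016e-03,  1.29986606e-05,
        2.06710759e-03,  1.97619740e-04]), 'tau': array([-2.58788576e-03, -6.12648296e+01, -2.58173347e+01,  6.90807123e-02,
        4.82753059e-02, -7.06237824e-05]), 'eef_pos': array([184.45325685, 596.89249367, 214.05196058]), 'tcp_rot': array([-3.14045662e+00, -1.03469775e-04,  2.84182305e+00]), 'ft_force': array([ 0.12330493, -0.23120204,  0.22222685]), 'moment': array([-0.01358211, -0.05036976,  0.01153346]), 'opening': 1.002236279119993}
{'vertical_fov': 52.412038712105904, 'cx': 318.3533102074973, 'cy': 235.80691062683672, 'k1': -0.0848819675485357, 'world_to_cam': array([[ 1.18389578e-01, -9.92899313e-01,  1.16130393e-02,
        -1.21173593e+02],
       [-7.52313828e-01, -9.73239670e-02, -6.51576511e-01,
         5.12346410e+02],
       [ 6.48080097e-01,  6.84032179e-02, -7.58494026e-01,
         1.17741468e+03],
       [ 0.00000000e+00,  0.00000000e+
[... 1018 characters left out ...]
       1.52002984e+03],
       [ 0.00000000e+00,  0.00000000e+00,  0.00000000e+00,
         1.00000000e+00]]), 'shot': 2}
top tumbler [(0.91, [483, -170, 0])]
top crank_grip [(0.65, [468, -238, 216])]
top crank_hub [(0.68, [477, -209, 164])]
top lever_pivot [(0.63, [505, -92, 259])]
top lever_end [(0.6, [398, -457, 1]), (0.56, [512, -66, 331])]
top cover_lip [(0.93, [476, -230, 278])]
top bottle [(0.75, [504, -88, 54]), (0.56, [507, 91, 1])]
top pad []
top amber_jar [(0.58, [399, -452, 2]), (0.33, [502, -84, 56])]
top dish [(0.9, [414, 197, 4])]
top tape [(0.71, [504, -86, 59]), (0.68, [591, 293, 0]), (0.2, [470, -240, 216])]
top glass_beaker [(0.73, [523, 266, 0]), (0.62, [467, -241, 214])]
```

View pics/side0.png

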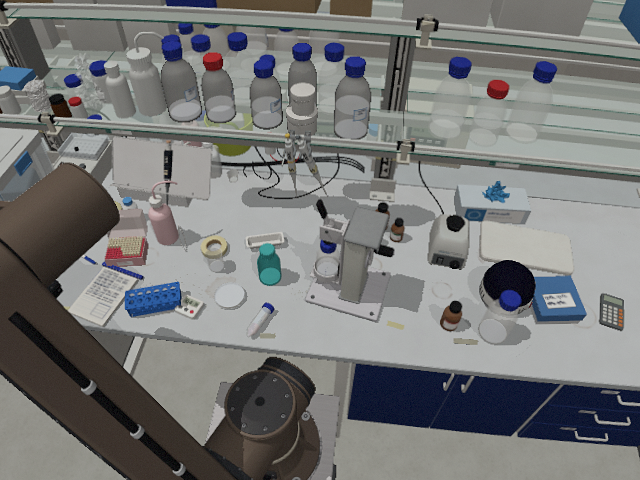

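View pics/top0.png

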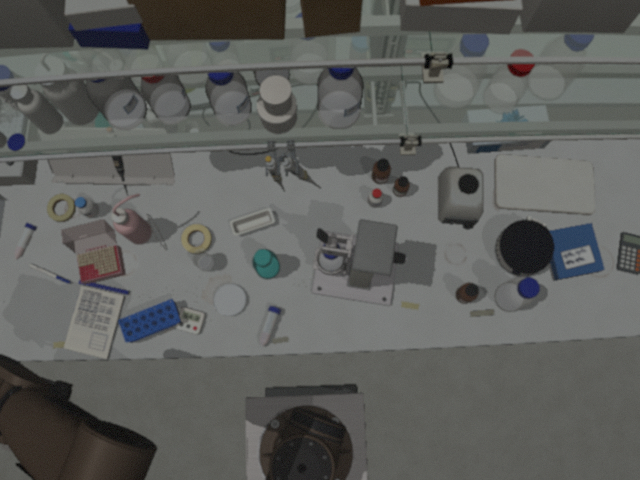

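```bash
cat > fit.py <<'E'
from cell import env
import cv2, numpy as np, json
from scipy.optimize import least_squares
loc={"tumbler":(0,0,0),"crank_grip":(0,-70.5,220),"crank_hub":(0,-39.5,165),"lever_pivot":(0,85,261),"cover_lip":(0,-62,277),"bottle":(0,85,None)}
guess=dict(tumbler=(485,-169),crank_grip=(470,-239),crank_hub=(477,-210),lever_pivot=(504,-87),cover_lip=(476,-227),bottle=(504,-89))
obs=[]
for i in range(2):
  for n in ("side","top"):
    p=env.read_camera(n)
    for t in ("tumbler","crank_grip","lever_pivot","cover_lip","crank_hub","bottle"):
        for d in env.tip_of(t,p):
            q=np.array(d["point"])
            if np.hypot(*(q[:2]-guess[t]))<15: obs.append((t,q,n)); break
    if i==0: 
        for t in ("lever_end","pad"): print(n,t,[(round(d["score"],2),np.round(d["point"],1)) for d in env.tip_of(t,p)[:2]])
def f(v):
    r=[]
    c,s=np.cos(v[2]),np.sin(v[2])
    for t,q,n in obs:
        l=loc[t]; r+=[v[0]+c*l[0]-s*l[1]-q[0], v[1]+s*l[0]+c*l[1]-q[1]]
    return r
o=least_squares(f,[485,-169,-.2],loss="soft_l1",f_scale=3)
print(o.x, np.degrees(o.x[2]))
r=np.reshape(f(o.x),(-1,2))
for (t,q,n),e in zip(obs,r): print(t,n,np.round(q,1),np.round(e,1))
print(env.state()["t"])
E
python3 fit.py
```

```text
side lever_end [(0.63, array([503.6, -59.3, 323.6]))]
side pad [(0.51, array([506.2, -81.9, 201.5]))]
top lever_end [(0.65, array([417.6, 198.3,   2.2]))]
top pad [(0.7, array([523.6, 267.4,  -2. ]))]
[ 4.86255888e+02 -1.69870474e+02 -2.08567771e-01] -11.950053040289104
tumbler side [ 4.864e+02 -1.696e+02  4.000e-01] [-0.1 -0.3]
crank_grip side [ 470.7 -237.1  222.3] [ 1.  -1.7]
lever_pivot side [502.2 -82.2 261.5] [ 1.7 -4.5]
cover_lip side [ 473.5 -225.6  271.8] [-0.1 -4.9]
crank_hub side [ 479.4 -210.2  167.6] [-1.3  1.7]
bottle side [504.3 -89.3  60.8] [-0.4  2.6]
tumbler top [ 484.7 -170.4   -2.8] [1.6 0.5]
crank_grip top [ 472.1 -239.3  217.8] [-0.4  0.5]
lever_pivot top [501.1 -90.4 260.5] [2.8 3.7]
cover_lip top [ 474.4 -232.7  277.6] [-1.   2.2]
crank_hub top [ 473.9 -209.9  166.4] [4.2 1.4]
bottle top [505.9 -86.4  54.3] [-2.  -0.3]
tumbler side [ 4.881e+02 -1.690e+02  1.000e-01] [-1.8 -0.9]
crank_grip side [ 469.7 -236.6  222.5] [ 2.  -2.2]
lever_pivot side [504.3 -85.4 260.4] [-0.4 -1.3]
cover_lip side [ 475.6 -223.4  270.9] [-2.2 -7.1]
crank_hub side [ 479.3 -211.4  168.6] [-1.2  2.9]
bottle side [505.1 -91.   55.2] [-1.2  4.3]
tumbler top [ 485.6 -165.5    2.1] [ 0.7 -4.4]
crank_grip top [ 470.8 -240.3  218.2] [0.9 1.5]
lever_pivot top [503.2 -89.4 260.7] [0.7 2.7]
cover_lip top [ 475.3 -230.   279.1] [-1.9 -0.5]
crank_hub top [ 477.7 -208.7  164.8] [0.4 0.2]
bottle top [503.6 -85.6  55.8] [ 0.3 -1.1]
2.9
```

```bash
cat > ov.py <<'E'
import sys
sys.path.insert(0,'.')
import numpy as np, cv2
def proj(p,P):
    P=np.atleast_2d(P); c=(p["world_to_cam"]@np.c_[P,np.ones(len(P))].T).T
    s=c[:,:2]/c[:,2:3]; s=s*(1+p["k1"]*(s**2).sum(1,keepdims=True))
    f=240/np.tan(np.radians(p["vertical_fov"])/2)
    return s*f+[p["cx"],p["cy"]]
def T(v,L):
    L=np.atleast_2d(L).astype(float); c,s=np.cos(v[2]),np.sin(v[2])
    return np.c_[v[0]+c*L[:,0]-s*L[:,1], v[1]+s*L[:,0]+c*L[:,1], L[:,2]]
E
cat > o1.py <<'E'
from ov import *
from cell import env
v=[486.3,-169.9,-.2086]
for n,w in (("side",(290,190,130,140)),("top",(290,210,130,110))):
    p=env.read_camera(n); im=p["pixels"].copy(); x,y,W,H=w; k=6
    im=cv2.resize(im[y:y+H,x:x+W],None,fx=k,fy=k,interpolation=cv2.INTER_CUBIC)
    def dr(L,col,closed=True):
        q=((proj(p,T(v,L))-[x,y]+.5)*k*16).astype(np.int32); cv2.polylines(im,[q.reshape(-1,1,2)],closed,col,1,shift=4)
    for z in (0,): dr([[-90,-110,z],[90,-110,z],[90,110,z],[-90,110,z]],(0,0,255))
    dr([[-55,-28,12],[55,-28,12],[55,28,12],[-55,28,12]],(0,255,0))
    dr([[-61,-62,277],[61,-62,277]],(255,0,255),False)
    dr([[-61,-62,285],[61,-62,285]],(255,255,0),False)
    dr([[0,-96.5,220],[0,-44.5,220]],(0,255,255),False)
    dr([[0,85,261],[0,85+70*np.cos(1.15),261+70*np.sin(1.15)]],(0,0,255),False)
    dr([[0,85,261],[0,85+70*np.cos(1.3),261+70*np.sin(1.3)]],(0,255,0),False)
    cv2.imwrite(f"pics/{n}_ov.png",im)
E
python3 o1.py
```

```text
(no output)
```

View pics/side_ov.png

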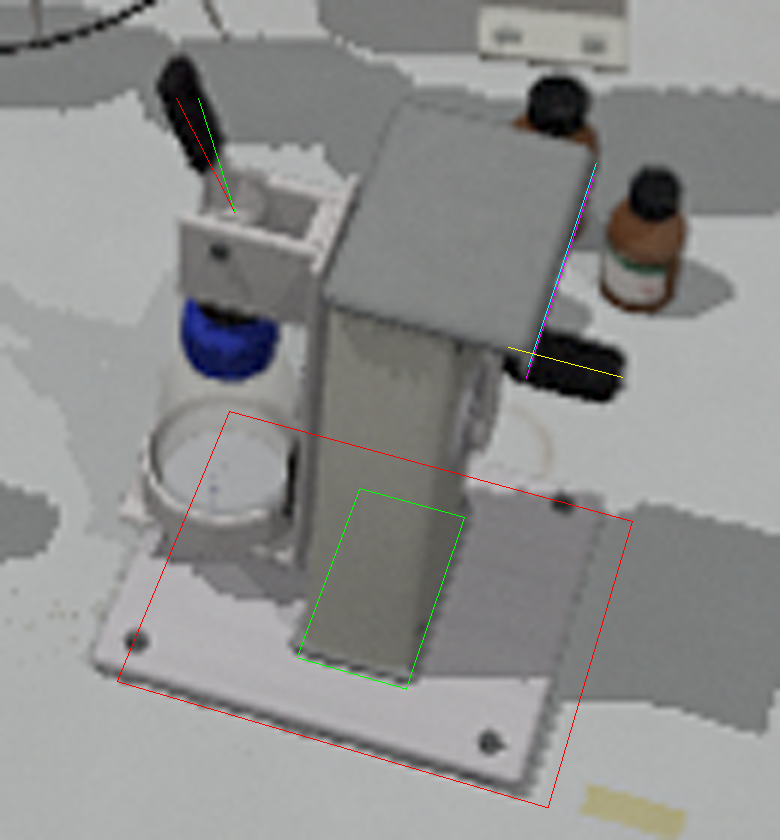

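View pics/top_ov.png

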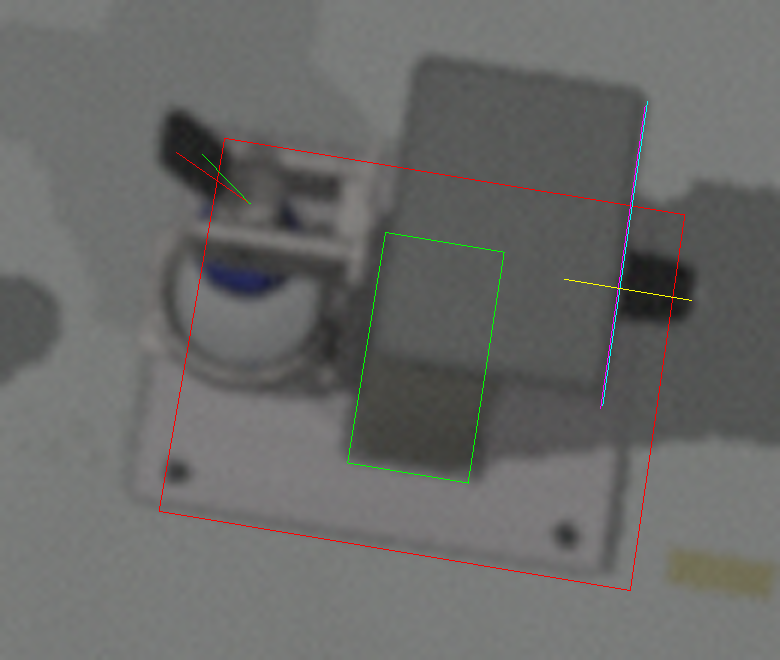

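```bash
cat > o2.py <<'E'
from ov import *
from cell import env
v=[486.3,-169.9,-.2086]
for n,w in (("side",(360,235,45,35)),("top",(380,240,35,35))):
    p=env.read_camera(n); im=p["pixels"].copy(); x,y,W,H=w; k=16
    im=cv2.resize(im[y:y+H,x:x+W],None,fx=k,fy=k,interpolation=cv2.INTER_NEAREST)
    im=cv2.convertScaleAbs(im,alpha=1.6)
    def dr(P,col):
        q=((proj(p,P)-[x,y]+.5)*k*16).astype(np.int32); cv2.polylines(im,[q.reshape(-1,1,2)],True,col,1,shift=4)
    # barrel silhouette hull
    L=[]
    for yy in np.linspace(-26,26,9):
        r=14.5-4*(yy/26)**2
        for a in np.linspace(0,6.28,24): L.append([r*np.sin(a),-70.5+yy,220+r*np.cos(a)])
    h=cv2.convexHull(proj(p,T(v,L)).astype(np.float32))[:,0]
    q=((h-[x,y]+.5)*k*16).astype(np.int32); cv2.polylines(im,[q.reshape(-1,1,2)],True,(0,255,255),1,shift=4)
    dr(T(v,[[-61,-62,277],[61,-62,277]]),(255,0,255))
    cv2.imwrite(f"pics/{n}_gr.png",im)
E
python3 o2.py
```

```text
(no output)
```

View pics/side_gr.png

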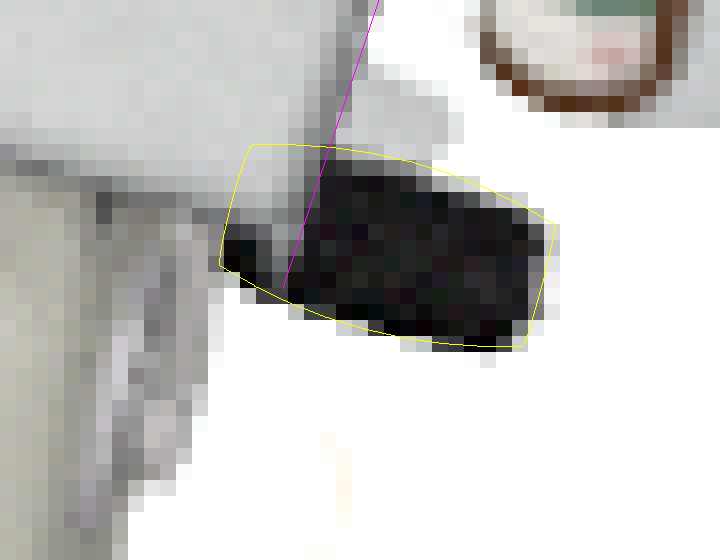

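View pics/top_gr.png

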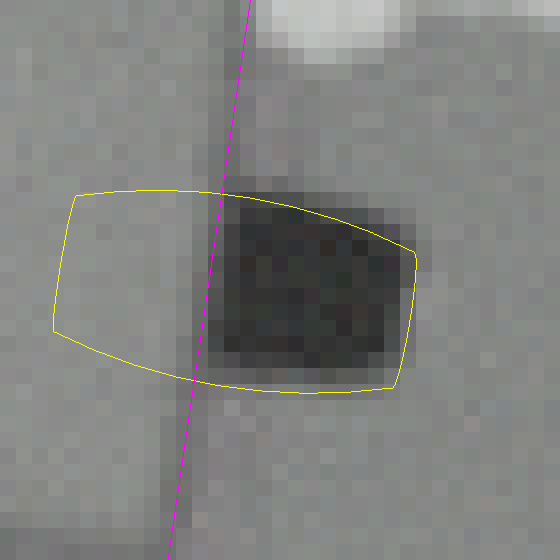

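```bash
cat > plan.py <<'E'
from ov import *
from scipy.spatial.transform import Rotation as Ro
V=[486.5,-169.5,-.205]
def W(L): return T(V,L)[0]
def Rt(lean): # tool y=+tx, z down leaned towards +ty by lean
    c,s=np.cos(lean),np.sin(lean)
    loc=np.array([[0,1,0],[c,0,s],[s,0,-c]])  # columns: x=(0,c,s), y=(1,0,0), z=(0,s,-c)
    return Ro.from_matrix(Ro.from_euler("z",V[2]).as_matrix()@loc)
def rows(p,R,targets,nd=2):
    out=[]
    for q,Q in targets:
        d=np.round(R.inv().apply(np.array(q)-p)/30,nd)+0.
        a=np.round((R.inv()*Q).as_rotvec()/.08,nd)+0.
        d=np.clip(d,-1,1);a=np.clip(a,-1,1)
        out.append([d.tolist(),a.tolist()])
        p=p+R.apply(d*30); R=R*Ro.from_rotvec(a*.08)
    for i in range(0,len(out),5): print("["+",".join("[[%g,%g,%g],[%g,%g,%g]]"%(*r[0],*r[1]) for r in out[i:i+5])+"]")
    print("end",np.round(p,1),np.round(R.as_euler("xyz"),3))
    return p,R
def cur():
    from cell import env
    s=env.state(); return np.array(s["eef_pos"]),Ro.from_euler("xyz",s["tcp_rot"]),s
E
cat > p1.py <<'E'
from plan import *
from cell import env
p,R,s=cur()
def ray(n,u,v):
    c=env.read_camera(n); f=240/np.tan(np.radians(c["vertical_fov"])/2)
    m=(np.array([u,v])-[c["cx"],c["cy"]])/f; m=m/(1+c["k1"]*(m@m)); m=m/(1+0)
    w=np.linalg.inv(c["world_to_cam"]); d=w[:3,:3]@[m[0],m[1],1]; return w[:3,3],d/np.linalg.norm(d)
def tri(a,b):
    o1,d1=ray("side",*a);o2,d2=ray("top",*b)
    A=np.c_[d1,-d2]; t=np.linalg.lstsq(A,o2-o1,rcond=None)[0]; x=o1+t[0]*d1;y=o2+t[1]*d2; return np.round((x+y)/2),np.linalg.norm(x-y)
print("clamp",tri((405,150),(408,143)))
print("clampL",tri((428,28),(437,67)))
print("device cap",tri((455,223),(468,184)))
print("clawtool",tri((302,95),(277,93)))
tgt=W([0,76,385]); print("tgt",tgt)
N=30; r0,a0=np.hypot(*p[:2]),np.arctan2(p[1],p[0]); r1,a1=np.hypot(*tgt[:2]),np.arctan2(tgt[1],tgt[0])
RT=Rt(0); rv=(R.inv()*RT).as_rotvec(); print(rv)
L=[]
for i in range(1,N+1):
    u=i/N; r=r0+(r1-r0)*u; a=a0+(a1-a0)*u; z=p[2]+(385-p[2])*min(1,u*1.6)
    L.append((np.array([r*np.cos(a),r*np.sin(a),z]),R*Ro.from_rotvec(rv*u)))
rows(p,R,L)
E
python3 p1.py
```

```text
clamp (array([ 705., -271.,  374.]), np.float64(4.001726274037516))
clampL (array([ 694., -272.,  729.]), np.float64(4.309472381572291))
device cap (array([ 685., -464.,  125.]), np.float64(1.0314231130938345))
clawtool (array([793.,  22., 465.]), np.float64(3.655986792229136))
tgt [501.97110415 -95.09136518 385.        ]
[ 8.88751126e-05 -3.27500301e-05  1.47601424e+00]
[[[-1,-0.15,-0.3],[0,0,0.62]],[[-1,-0.15,-0.31],[0,0,0.61]],[[-1,-0.15,-0.3],[0,0,0.62]],[[-0.99,-0.15,-0.3],[0,0,0.61]],[[-0.98,-0.15,-0.3],[0,0,0.62]]]
[[[-0.98,-0.14,-0.31],[0,0,0.61]],[[-0.97,-0.15,-0.3],[0,0,0.62]],[[-0.96,-0.15,-0.3],[0,0,0.61]],[[-0.96,-0.14,-0.31],[0,0,0.62]],[[-0.95,-0.15,-0.3],[0,0,0.61]]]
[[[-0.94,-0.14,-0.3],[0,0,0.62]],[[-0.94,-0.14,-0.3],[0,0,0.61]],[[-0.94,-0.15,-0.31],[0,0,0.62]],[[-0.92,-0.14,-0.3],[0,0,0.61]],[[-0.92,-0.14,-0.3],[0,0,0.62]]]
[[[-0.92,-0.14,-0.31],[0,0,0.61]],[[-0.91,-0.14,-0.3],[0,0,0.62]],[[-0.9,-0.14,-0.3],[0,0,0.61]],[[-0.9,-0.14,-0.23],[0,0,0.62]],[[-0.89,-0.14,0],[0,0,0.61]]]
[[[-0.88,-0.13,0],[0,0,0.62]],[[-0.88,-0.14,0],[0,0,0.61]],[[-0.87,-0.14,0],[0,0,0.62]],[[-0.87,-0.13,0],[0,0,0.61]],[[-0.86,-0.14,0],[0,0,0.62]]]
[[[-0.86,-0.13,0],[0,0,0.61]],[[-0.84,-0.14,0],[0,0,0.62]],[[-0.85,-0.13,0],[0,0,0.61]],[[-0.83,-0.13,0],[0,0,0.62]],[[-0.83,-0.14,0],[0,0,0.61]]]
end [501.9 -95.  385. ] [ 3.142 -0.     1.366]
```

Call:
{"api": "drive_tool", "payload": {
  "increments": [
    [[-1,-0.15,-0.3],[0,0,0.62]],
    [[-1,-0.15,-0.31],[0,0,0.61]],
    [[-1,-0.15,-0.3],[0,0,0.62]],
    [[-0.99,-0.15,-0.3],[0,0,0.61]],
    [[-0.98,-0.15,-0.3],[0,0,0.62]]
  ],
  "jaw": -1
}}

```text
t: 3.92
eef_pos: [314.1, 518.0, 260.4]
tcp_rot: [3.141, -0.0, 2.593]
ft_force: [0.5, -0.5, 0.3]
opening: 0.701
```

Call:
{"api": "drive_tool", "payload": {
  "increments": [
    [[-0.98,-0.14,-0.31],[0,0,0.61]],
    [[-0.97,-0.15,-0.3],[0,0,0.62]],
    [[-0.96,-0.15,-0.3],[0,0,0.61]],
    [[-0.96,-0.14,-0.31],[0,0,0.62]],
    [[-0.95,-0.15,-0.3],[0,0,0.61]]
  ]
}}

```text
t: 4.33
eef_pos: [416.2, 413.7, 306.0]
tcp_rot: [3.141, -0.0, 2.347]
ft_force: [0.7, 0.4, 0.0]
opening: 0.354
```

Call:
{"api": "drive_tool", "payload": {
  "increments": [
    [[-0.94,-0.14,-0.3],[0,0,0.62]],
    [[-0.94,-0.14,-0.3],[0,0,0.61]],
    [[-0.94,-0.15,-0.31],[0,0,0.62]],
    [[-0.92,-0.14,-0.3],[0,0,0.61]],
    [[-0.92,-0.14,-0.3],[0,0,0.62]]
  ]
}}

```text
t: 4.75
eef_pos: [487.1, 291.8, 351.3]
tcp_rot: [3.141, -0.0, 2.101]
ft_force: [0.1, 0.1, 0.1]
opening: 0.023
```

Call:
{"api": "drive_tool", "payload": {
  "increments": [
    [[-0.92,-0.14,-0.31],[0,0,0.61]],
    [[-0.91,-0.14,-0.3],[0,0,0.62]],
    [[-0.9,-0.14,-0.3],[0,0,0.61]],
    [[-0.9,-0.14,-0.23],[0,0,0.62]],
    [[-0.89,-0.14,0],[0,0,0.61]]
  ]
}}

```text
t: 5.17
eef_pos: [525.1, 160.3, 386.4]
tcp_rot: [3.139, 0.0, 1.855]
ft_force: [0.2, 0.4, -0.1]
opening: 0.004
```

Call:
{"api": "drive_tool", "payload": {
  "increments": [
    [[-0.88,-0.13,0],[0,0,0.62]],
    [[-0.88,-0.14,0],[0,0,0.61]],
    [[-0.87,-0.14,0],[0,0,0.62]],
    [[-0.87,-0.13,0],[0,0,0.61]],
    [[-0.86,-0.14,0],[0,0,0.62]]
  ]
}}

```text
t: 5.58
eef_pos: [529.0, 28.3, 385.0]
tcp_rot: [3.141, -0.0, 1.609]
ft_force: [1.0, -0.7, -0.2]
opening: 0.002
```

Call:
{"api": "drive_tool", "payload": {
  "increments": [
    [[-0.86,-0.13,0],[0,0,0.61]],
    [[-0.84,-0.14,0],[0,0,0.62]],
    [[-0.85,-0.13,0],[0,0,0.61]],
    [[-0.83,-0.13,0],[0,0,0.62]],
    [[-0.83,-0.14,0],[0,0,0.61]]
  ]
}}

```text
t: 6.0
eef_pos: [501.5, -96.2, 385.0]
tcp_rot: [3.141, -0.0, 1.363]
ft_force: [1.4, -0.5, -0.4]
opening: 0.003
```

```bash
cat > p2.py <<'E'
from plan import *
from cell import env
p,R,s=cur(); print(np.round(p,1),s["tcp_rot"],s["joints"],s["t"],s["ft_force"])
for n,w in (("side",(250,120,180,150)),("top",(250,150,180,150))):
    c=env.read_camera(n); x,y,a,b=w
    cv2.imwrite(f"pics/{n}_p2.png",cv2.resize(c["pixels"][y:y+b,x:x+a],None,fx=4,fy=4,interpolation=cv2.INTER_CUBIC))
    print(n,[(round(d["score"],2),np.round(d["point"],1)) for d in env.tip_of("lever_end",c)[:2]])
RT=Rt(0)
pts=[(77,370),(77,345),(77,320),(85,320),(92,322)]
L=[(W([0,a,b]),RT) for a,b in pts]
pp,RR=rows(p,R,L)
arc=[(85+68*np.cos(f)-6*np.sin(f)-10, 261+68*np.sin(f)+5*np.cos(f)) for f in np.radians([66,61,56,51,46, 41,36,31,26,21, 17,13,9,5,2])]
arc[0]=(97,323)
print(np.round(arc,1).tolist())
rows(pp,RR,[(W([0,a,b]),RT) for a,b in arc])
E
python3 p2.py
```

```text
[501.5 -96.2 385. ] [ 3.14144985e+00 -1.04700521e-04  1.36324213e+00] [-3.19015249e-01  1.88197819e-01  1.56325519e+00  1.21922033e-04
  1.39000938e+00 -1.11482961e-01] 6.0 [ 1.36815178 -0.46338219 -0.37849513]
side []
top []
[[[0.07,0.01,0.5],[0,0,-0.03]],[[0,0,0.83],[0,0,0]],[[0,0,0.84],[0,0,0]],[[0.27,0,0],[0,0,0]],[[0.23,0,-0.07],[0,0,0]]]
end [505.3 -79.5 322. ] [ 3.141 -0.     1.366]
[[97.0, 323.0], [102.7, 322.9], [108.1, 320.2], [113.1, 317.0], [117.9, 313.4], [122.4, 309.4], [126.5, 305.0], [130.2, 300.3], [133.5, 295.3], [136.3, 290.0], [138.3, 285.7], [139.9, 281.2], [141.2, 276.6], [142.2, 271.9], [142.7, 268.4]]
[[[0.17,0,-0.03],[0,0,0]],[[0.19,0,0],[0,0,0]],[[0.18,0,0.09],[0,0,0]],[[0.17,0,0.11],[0,0,0]],[[0.16,0,0.12],[0,0,0]]]
[[[0.15,0,0.13],[0,0,0]],[[0.13,0,0.15],[0,0,0]],[[0.13,0,0.15],[0,0,0]],[[0.11,0,0.17],[0,0,0]],[[0.09,0,0.18],[0,0,0]]]
[[[0.07,0,0.14],[0,0,0]],[[0.05,0,0.15],[0,0,0]],[[0.04,0,0.16],[0,0,0]],[[0.04,0,0.15],[0,0,0]],[[0.01,0,0.12],[0,0,0]]]
end [515.6 -29.9 268.3] [ 3.141 -0.     1.366]
```

View pics/side_p2.png

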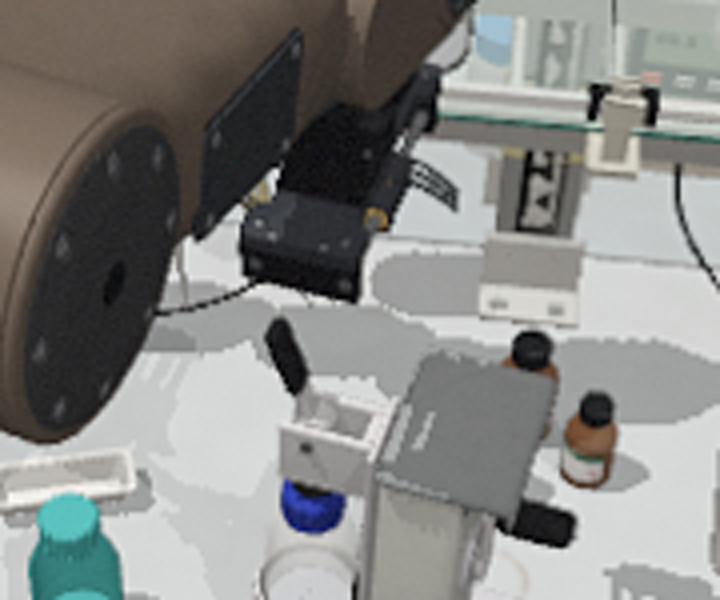

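View pics/top_p2.png

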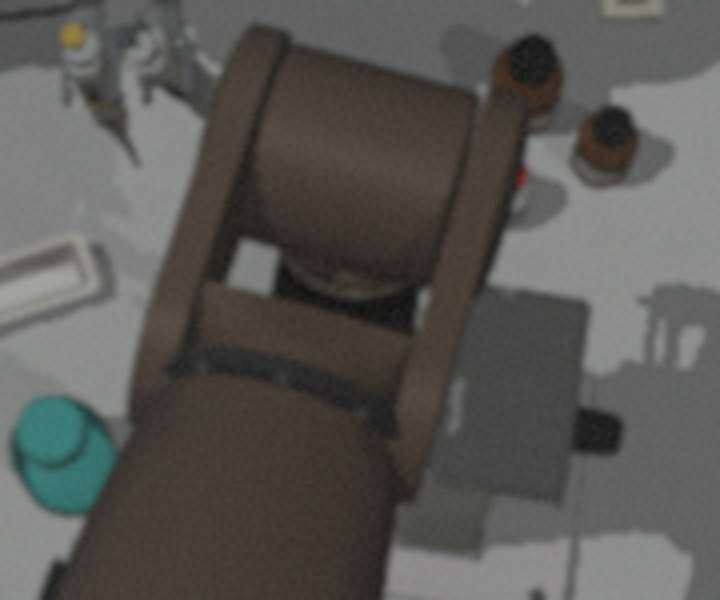

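Run:
```python
from plan import *
from cell import env
c=env.read_camera("side")
p,R,s=cur()
for d in (0,30,60,78,120): 
    for o in (-12,12): print(d,o,np.round((proj(c,[p+R.apply([0,o,-d])])-[250,120])*4))
```

```text
0 -12 [[327. 303.]]
0 12 [[339. 277.]]
30 -12 [[329. 267.]]
30 12 [[341. 242.]]
60 -12 [[330. 231.]]
60 12 [[342. 205.]]
78 -12 [[331. 208.]]
78 12 [[344. 182.]]
120 -12 [[334. 153.]]
120 12 [[346. 127.]]
```

Call:
{"api": "drive_tool", "payload": {
  "increments": [
    [[0.07,0.01,0.5],[0,0,-0.03]],
    [[0,0,0.83],[0,0,0]],
    [[0,0,0.84],[0,0,0]],
    [[0.27,0,0],[0,0,0]],
    [[0.23,0,-0.07],[0,0,0]]
  ]
}}

```text
t: 6.67
eef_pos: [505.6, -76.9, 321.7]
tcp_rot: [-3.139, -0.0, 1.369]
ft_force: [-0.0, -0.1, 0.7]
opening: 0.006
```

Call:
{"api": "drive_tool", "payload": {
  "increments": [
    [[0.17,0,-0.03],[0,0,0]],
    [[0.19,0,0],[0,0,0]],
    [[0.18,0,0.09],[0,0,0]],
    [[0.17,0,0.11],[0,0,0]],
    [[0.16,0,0.12],[0,0,0]]
  ]
}}

```text
t: 7.08
eef_pos: [511.1, -52.1, 313.6]
tcp_rot: [3.14, -0.0, 1.368]
ft_force: [-0.0, 0.2, 1.3]
opening: 0.006
```

Call:
{"api": "drive_tool", "payload": {
  "increments": [
    [[0.15,0,0.13],[0,0,0]],
    [[0.13,0,0.15],[0,0,0]],
    [[0.13,0,0.15],[0,0,0]],
    [[0.11,0,0.17],[0,0,0]],
    [[0.09,0,0.18],[0,0,0]]
  ]
}}

```text
t: 7.5
eef_pos: [514.6, -34.5, 289.3]
tcp_rot: [-3.141, -0.0, 1.368]
ft_force: [0.1, 0.8, 0.9]
opening: 0.004
```

Call:
{"api": "drive_tool", "payload": {
  "increments": [
    [[0.07,0,0.14],[0,0,0]],
    [[0.05,0,0.15],[0,0,0]],
    [[0.04,0,0.16],[0,0,0]],
    [[0.04,0,0.15],[0,0,0]],
    [[0.01,0,0.12],[0,0,0]]
  ]
}}

```text
t: 7.92
eef_pos: [515.7, -28.5, 267.6]
tcp_rot: [-3.141, -0.0, 1.368]
ft_force: [-0.7, 0.4, 0.9]
opening: 0.001
```

```bash
cat > p3.py <<'E'
from plan import *
from cell import env
import sys
p,R,s=cur(); print(np.round(p,1),s["tcp_rot"],np.round(s["joints"],3),s["t"],s["ft_force"])
tag=sys.argv[1]
for n,w in (("side",(270,150,150,150)),("top",(270,180,150,150))):
    if len(sys.argv)>2 and n not in sys.argv[2:]: continue
    c=env.read_camera(n); x,y,a,b=w
    cv2.imwrite(f"pics/{n}_{tag}.png",cv2.resize(c["pixels"][y:y+b,x:x+a],None,fx=4,fy=4,interpolation=cv2.INTER_CUBIC))
E
python3 p3.py lev side
```

```text
[515.7 -28.5 267.6] [-3.14094514e+00 -1.01015708e-04  1.36814187e+00] [-0.183  0.282  1.749  0.     1.112  0.019] 7.9167 [-0.68223716  0.38926418  0.9066016 ]
```

View pics/side_lev.png

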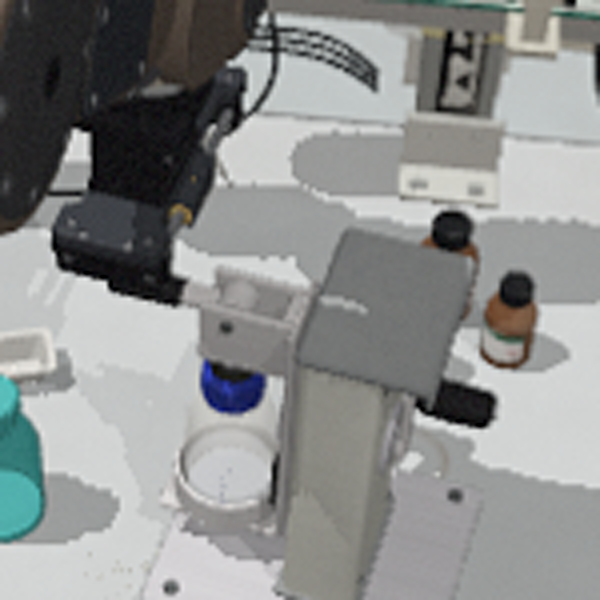

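Call:
{"api": "drive_tool", "payload": {
  "increments": [
    [[0,0,-0.4],[0,0,0]],
    [[0,0,-0.9],[0,0,0]],
    [[0,0,-1],[0,0,0]],
    [[-0.2,0,-1],[0,0,0]],
    [[-0.5,0,-1],[0,0,0]]
  ]
}}

```text
t: 8.38
eef_pos: [511.4, -48.5, 398.8]
tcp_rot: [3.142, -0.0, 1.37]
ft_force: [0.1, -0.0, -0.4]
opening: 0.002
```

```bash
python3 p3.py lev2
```

```text
[511.4 -48.5 398.8] [ 3.14154013e+00 -4.17783489e-04  1.36950824e+00] [-0.223  0.187  1.53   0.     1.424 -0.022] 8.3833 [ 0.06176165 -0.04565895 -0.38390936]
```

View pics/side_lev2.png

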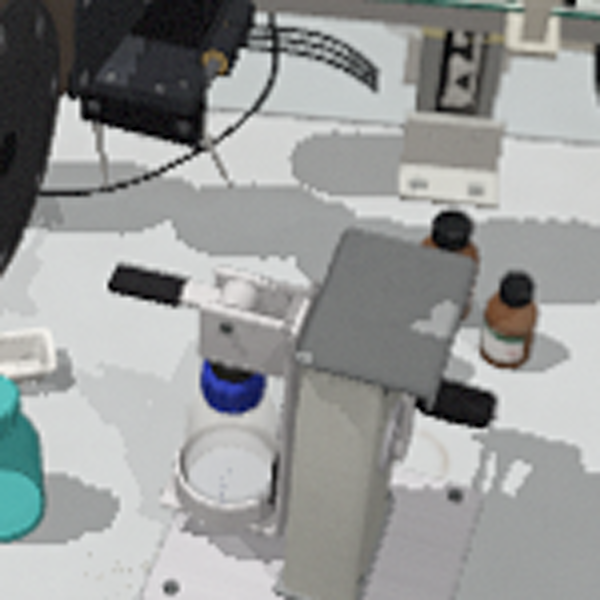

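```bash
cat >> plan.py <<'E'
LEAN=.55
ZT=np.array([0,np.sin(LEAN),-np.cos(LEAN)])
def tcpG(G): return W(np.array(G)+19*ZT)
E
cat > p4.py <<'E'
from plan import *
p,R,s=cur()
l0=np.array([0,123,399.]); 
L=[]
for i in range(1,11):
    u=i/10; y=123+(-108-123)*u; z=399-34*u; L.append((W([0,y,z]),Rt(LEAN*u)))
G=np.array([0,-74.5,221])
pre=G-71*ZT; print(pre)
for u in (.25,.5,.75,1,1): L.append((W(np.array([0,-108,365])*(1-u)+pre*u),Rt(LEAN)))
rows(p,R,L)
E
python3 p4.py
```

```text
[   0.         -111.61079325  281.52924107]
[[[-0.73,-0.04,0.2],[0.09,0.69,0.02]],[[-0.77,0,0.08],[0,0.69,0]],[[-0.78,0,0.02],[0,0.69,0]],[[-0.78,0,-0.01],[0,0.69,0]],[[-0.78,0,-0.06],[0,0.68,0]]]
[[[-0.77,0,-0.1],[0,0.69,0]],[[-0.76,0,-0.14],[0,0.69,0]],[[-0.76,0,-0.19],[0,0.69,0]],[[-0.74,0,-0.22],[0,0.68,0]],[[-0.73,0,-0.27],[0,0.69,0]]]
[[[-0.39,0,0.58],[0,0,0]],[[-0.39,0,0.58],[0,0,0]],[[-0.39,0,0.57],[0,0,0]],[[-0.39,0,0.58],[0,0,0]],[[0,0,0],[0,0,0]]]
end [ 463.8 -278.8  281.6] [ 3.141 -0.55   1.366]
```

Call:
{"api": "drive_tool", "payload": {
  "increments": [
    [[-0.73,-0.04,0.2],[0.09,0.69,0.02]],
    [[-0.77,0,0.08],[0,0.69,0]],
    [[-0.78,0,0.02],[0,0.69,0]],
    [[-0.78,0,-0.01],[0,0.69,0]],
    [[-0.78,0,-0.06],[0,0.68,0]]
  ]
}}

```text
t: 8.9
eef_pos: [486.7, -161.8, 377.0]
tcp_rot: [-3.135, -0.278, 1.365]
ft_force: [0.1, 0.4, 0.1]
opening: 0.002
```

Call:
{"api": "drive_tool", "payload": {
  "increments": [
    [[-0.77,0,-0.1],[0,0.69,0]],
    [[-0.76,0,-0.14],[0,0.69,0]],
    [[-0.76,0,-0.19],[0,0.69,0]],
    [[-0.74,0,-0.22],[0,0.68,0]],
    [[-0.73,0,-0.27],[0,0.69,0]]
  ],
  "jaw": 0.3
}}

```text
t: 9.32
eef_pos: [463.2, -274.9, 360.0]
tcp_rot: [-3.133, -0.553, 1.362]
ft_force: [0.3, 0.8, -0.5]
opening: 0.296
```

Call:
{"api": "drive_tool", "payload": {
  "increments": [
    [[-0.39,0,0.58],[0,0,0]],
    [[-0.39,0,0.58],[0,0,0]],
    [[-0.39,0,0.57],[0,0,0]],
    [[-0.39,0,0.58],[0,0,0]],
    [[0,0,0],[0,0,0]]
  ]
}}

```text
t: 9.73
eef_pos: [461.4, -276.5, 273.2]
tcp_rot: [-3.127, -0.554, 1.358]
ft_force: [0.0, 0.0, -0.6]
opening: 0.629
```

```bash
python3 p3.py pre
cat > p5.py <<'E'
from plan import *
p,R,s=cur()
a=np.array([0,-111.6,281.5]);b=np.array([0,-74.5,221])+19*ZT
rows(p,R,[(W(a+(b-a)*u),Rt(LEAN)) for u in (.15,.4,.65,.9,1)])
E
python3 p5.py
```

```text
[ 461.4 -276.5  273.2] [-3.12672529 -0.55388608  1.35826399] [-0.874  0.442  1.593  0.419  1.489 -0.782] 9.7333 [ 0.03285221  0.02695868 -0.55902984]
[[[0.04,0.06,0.3],[-0.09,-0.02,-0.05]],[[0,0,0.75],[0,0,0]],[[0,0,0.75],[0,0,0]],[[0,0,0.75],[0,0,0]],[[0,0,0.3],[0,0,0]]]
end [ 473.4 -232.7  204.7] [-3.141 -0.55   1.366]
```

View pics/side_pre.png

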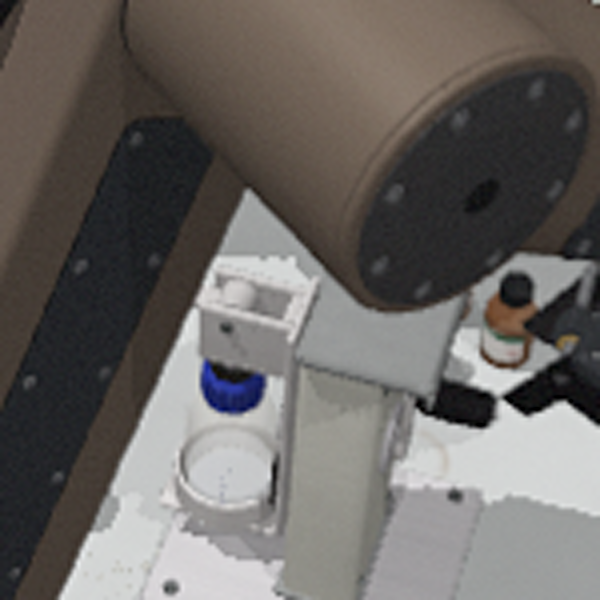

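View pics/top_pre.png

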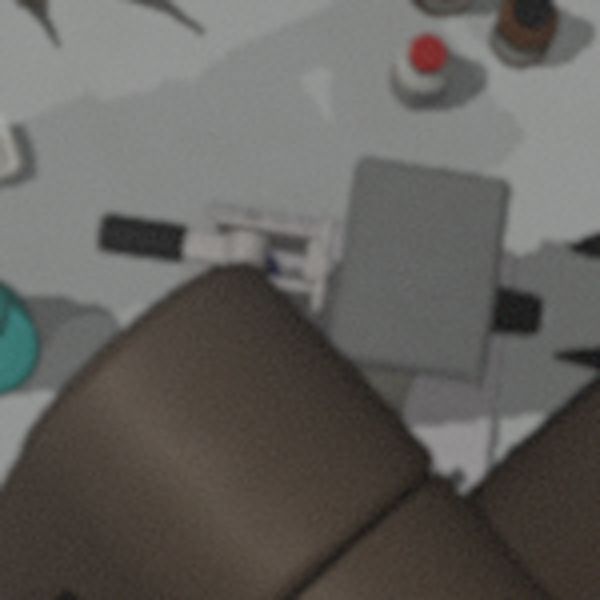

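```bash
cat > o3.py <<'E'
from plan import *
from cell import env
p,R,s=cur(); h=s["opening"]*47.5
for n,w in (("side",(365,225,60,45)),("top",(380,225,60,50))):
    c=env.read_camera(n); x,y,a,b=w;k=12
    im=cv2.resize(c["pixels"][y:y+b,x:x+a],None,fx=k,fy=k,interpolation=cv2.INTER_CUBIC)
    im=cv2.convertScaleAbs(im,alpha=1.7)
    def dr(P,col):
        q=((proj(c,P)-[x,y]+.5)*k*16).astype(np.int32); cv2.polylines(im,[q.reshape(-1,1,2)],True,col,1,shift=4)
    for sg in (-1,1):
        for d in (0,-20): dr([p+R.apply([i,sg*j,d]) for i,j in ((-10,h),(10,h),(10,h+12),(-10,h+12))],(0,0,255) if d==0 else (0,255,0))
    L=[]
    for yy in np.linspace(-26,26,9):
        r=14.5-4*(yy/26)**2
        for t in np.linspace(0,6.28,24): L.append([r*np.sin(t),-70.5+yy,220+r*np.cos(t)])
    hh=cv2.convexHull(proj(c,T(V,L)).astype(np.float32))[:,0]
    q=((hh-[x,y]+.5)*k*16).astype(np.int32); cv2.polylines(im,[q.reshape(-1,1,2)],True,(0,255,255),1,shift=4)
    cv2.imwrite(f"pics/{n}_o3.png",im)
E
python3 o3.py
```

```text
(no output)
```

View pics/side_o3.png

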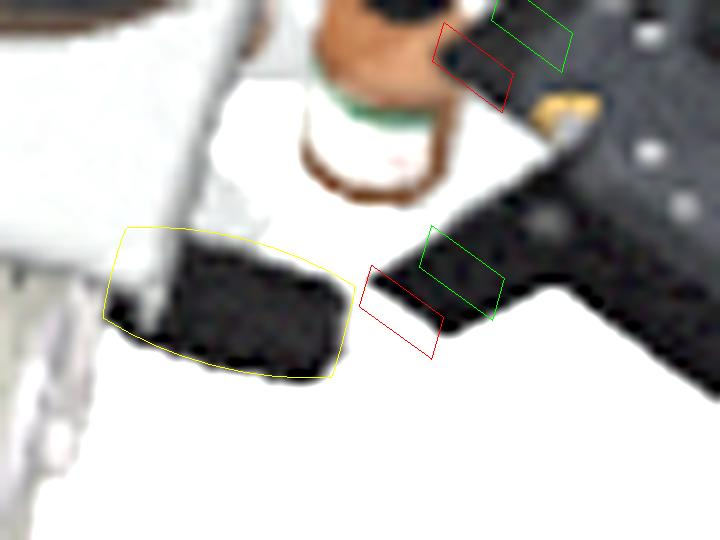

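View pics/top_o3.png

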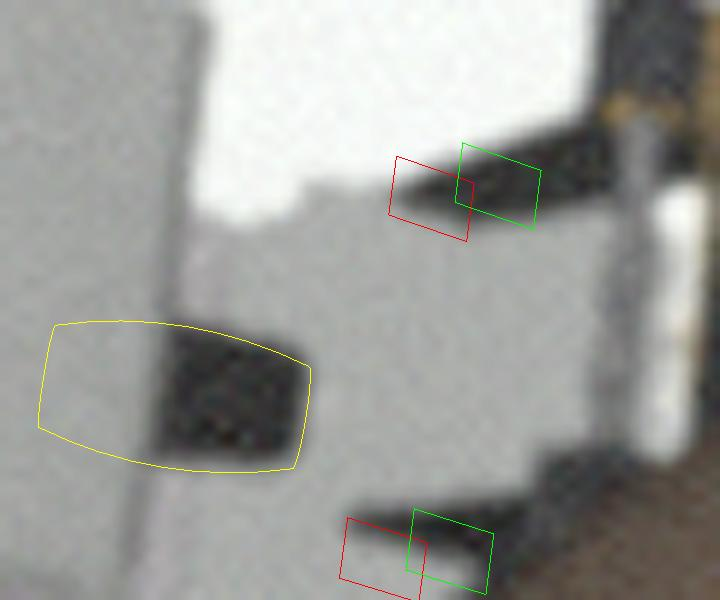

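Call:
{"api": "drive_tool", "payload": {
  "increments": [
    [[0.04,0.06,0.3],[-0.09,-0.02,-0.05]],
    [[0,0,0.75],[0,0,0]],
    [[0,0,0.75],[0,0,0]],
    [[0,0,0.75],[0,0,0]],
    [[0,0,0.3],[0,0,0]]
  ]
}}

```text
t: 10.35
eef_pos: [473.4, -231.6, 204.1]
tcp_rot: [3.141, -0.549, 1.367]
ft_force: [-0.1, -0.7, -0.5]
opening: 0.647
```

```bash
python3 o3.py; python3 p3.py on side; python3 -c "
from plan import *
p,R,s=cur(); print(tcpG([0,-74.5,221]))"
```

```text
[ 473.5 -232.4  204.9] [ 3.14102435 -0.54931773  1.36771477] [-0.81   0.481  1.729  0.462  1.296 -0.817] 10.45 [ 0.95323887 -0.14438504  0.19130589]
[ 473.35588373 -232.71693256  204.80203408]
```

View pics/side_o3.png

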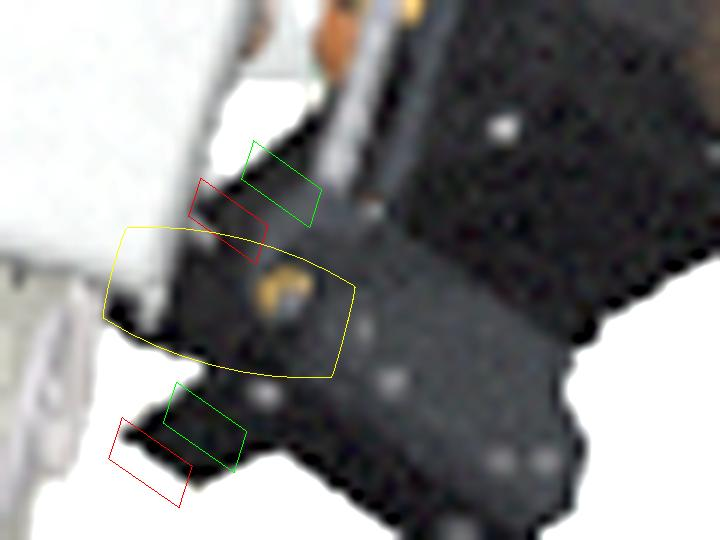

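View pics/top_o3.png

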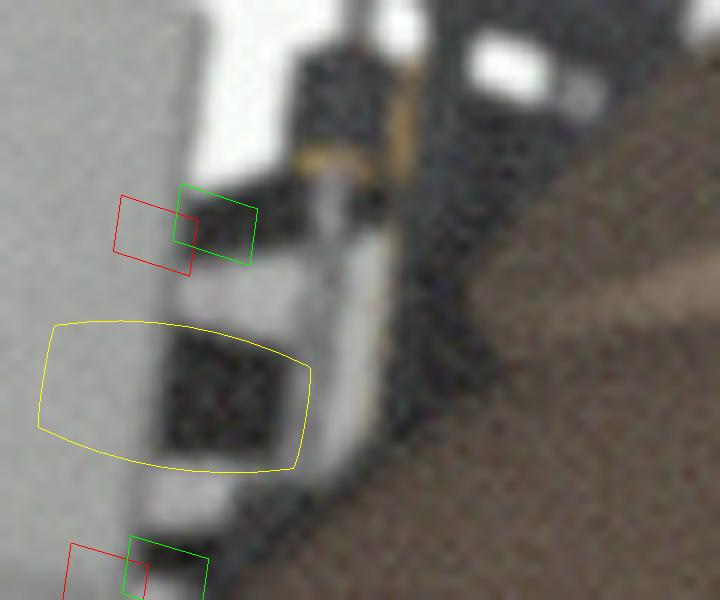

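Call:
{"api": "drive_tool", "payload": {
  "increments": [
    [[0,0,0],[0,0,0]],
    [[0,0,0],[0,0,0]],
    [[0,0,0],[0,0,0]],
    [[0,0,0],[0,0,0]],
    [[0,0,0],[0,0,0]]
  ],
  "jaw": -1
}}

```text
t: 10.92
eef_pos: [473.4, -233.2, 205.1]
tcp_rot: [3.14, -0.549, 1.367]
ft_force: [-0.1, -0.1, -0.4]
opening: 0.356
```

Call:
{"api": "drive_tool", "payload": {
  "increments": [
    [[0,0,0],[0,0,0]],
    [[0,0,0],[0,0,0]],
    [[0,0,0],[0,0,0]]
  ]
}}

```text
t: 11.17
eef_pos: [473.5, -233.1, 204.9]
tcp_rot: [3.14, -0.549, 1.367]
ft_force: [0.2, -1.6, 1.0]
opening: 0.291
```

```bash
cat > tab.py <<'E'
from plan import *
c,s=np.cos(LEAN),np.sin(LEAN)
def pos(a): a=np.radians(a); dz=55*(np.cos(a)-1); return np.array([dz*s,55*np.sin(a),-dz*c])/30
acc=np.zeros(3)
def call(angs):
    global acc
    o=[]
    for a in angs:
        d=np.round(pos(a)-acc,2)+0.; acc=acc+d; o.append("[[%g,%g,%g],[0,0,0]]"%tuple(d))
    print(angs[0],"->",angs[-1],"["+",".join(o)+"]")
call([1,3,6,10,15])
for k in range(12): call([15+30*k+6*i for i in range(1,6)])
E
python3 tab.py
```

```text
1 -> 15 [[[0,0.03,0],[0,0,0]],[[0,0.07,0],[0,0,0]],[[-0.01,0.09,0.01],[0,0,0]],[[0,0.13,0.01],[0,0,0]],[[-0.02,0.15,0.03],[0,0,0]]]
21 -> 45 [[[-0.03,0.19,0.05],[0,0,0]],[[-0.04,0.17,0.07],[0,0,0]],[[-0.05,0.17,0.08],[0,0,0]],[[-0.06,0.15,0.1],[0,0,0]],[[-0.07,0.15,0.11],[0,0,0]]]
51 -> 75 [[[-0.08,0.12,0.12],[0,0,0]],[[-0.08,0.12,0.13],[0,0,0]],[[-0.08,0.09,0.14],[0,0,0]],[[-0.09,0.08,0.15],[0,0,0]],[[-0.1,0.06,0.16],[0,0,0]]]
81 -> 105 [[[-0.1,0.04,0.16],[0,0,0]],[[-0.1,0.02,0.16],[0,0,0]],[[-0.1,0,0.16],[0,0,0]],[[-0.1,-0.02,0.17],[0,0,0]],[[-0.1,-0.04,0.16],[0,0,0]]]
111 -> 135 [[[-0.09,-0.06,0.15],[0,0,0]],[[-0.09,-0.08,0.15],[0,0,0]],[[-0.09,-0.09,0.14],[0,0,0]],[[-0.08,-0.12,0.14],[0,0,0]],[[-0.08,-0.12,0.12],[0,0,0]]]
141 -> 165 [[[-0.06,-0.15,0.11],[0,0,0]],[[-0.06,-0.15,0.09],[0,0,0]],[[-0.05,-0.17,0.09],[0,0,0]],[[-0.04,-0.17,0.06],[0,0,0]],[[-0.03,-0.19,0.05],[0,0,0]]]
171 -> 195 [[[-0.02,-0.18,0.04],[0,0,0]],[[-0.02,-0.19,0.01],[0,0,0]],[[0,-0.2,0],[0,0,0]],[[0.02,-0.19,-0.01],[0,0,0]],[[0.02,-0.18,-0.04],[0,0,0]]]
201 -> 225 [[[0.03,-0.19,-0.05],[0,0,0]],[[0.04,-0.17,-0
[... 155 characters left out ...]
,-0.14],[0,0,0]],[[0.09,-0.09,-0.14],[0,0,0]],[[0.09,-0.08,-0.15],[0,0,0]],[[0.09,-0.06,-0.15],[0,0,0]]]
261 -> 285 [[[0.1,-0.04,-0.16],[0,0,0]],[[0.1,-0.02,-0.17],[0,0,0]],[[0.1,0,-0.16],[0,0,0]],[[0.1,0.02,-0.16],[0,0,0]],[[0.1,0.04,-0.16],[0,0,0]]]
291 -> 315 [[[0.1,0.06,-0.16],[0,0,0]],[[0.09,0.08,-0.15],[0,0,0]],[[0.08,0.09,-0.14],[0,0,0]],[[0.08,0.12,-0.13],[0,0,0]],[[0.08,0.12,-0.12],[0,0,0]]]
321 -> 345 [[[0.07,0.15,-0.11],[0,0,0]],[[0.06,0.15,-0.1],[0,0,0]],[[0.05,0.17,-0.08],[0,0,0]],[[0.04,0.17,-0.07],[0,0,0]],[[0.03,0.19,-0.05],[0,0,0]]]
351 -> 375 [[[0.02,0.18,-0.03],[0,0,0]],[[0.01,0.19,-0.02],[0,0,0]],[[0,0.2,0],[0,0,0]],[[-0.01,0.19,0.02],[0,0,0]],[[-0.02,0.18,0.03],[0,0,0]]]
```

Call:
{"api": "drive_tool", "payload": {
  "increments": [
    [[0,0.03,0],[0,0,0]],
    [[0,0.07,0],[0,0,0]],
    [[-0.01,0.09,0.01],[0,0,0]],
    [[0,0.13,0.01],[0,0,0]],
    [[-0.02,0.15,0.03],[0,0,0]]
  ]
}}

```text
t: 11.58
eef_pos: [487.5, -236.0, 203.1]
tcp_rot: [3.14, -0.549, 1.367]
ft_force: [-3.6, -2.8, 2.7]
opening: 0.292
```

Call:
{"api": "drive_tool", "payload": {
  "increments": [
    [[-0.03,0.19,0.05],[0,0,0]],
    [[-0.04,0.17,0.07],[0,0,0]],
    [[-0.05,0.17,0.08],[0,0,0]],
    [[-0.06,0.15,0.1],[0,0,0]],
    [[-0.07,0.15,0.11],[0,0,0]]
  ]
}}

```text
t: 12.0
eef_pos: [512.0, -241.0, 188.7]
tcp_rot: [3.141, -0.549, 1.367]
ft_force: [-6.7, -3.6, 7.3]
opening: 0.291
```

Call:
{"api": "drive_tool", "payload": {
  "increments": [
    [[-0.08,0.12,0.12],[0,0,0]],
    [[-0.08,0.12,0.13],[0,0,0]],
    [[-0.08,0.09,0.14],[0,0,0]],
    [[-0.09,0.08,0.15],[0,0,0]],
    [[-0.1,0.06,0.16],[0,0,0]]
  ]
}}

```text
t: 12.42
eef_pos: [525.8, -243.9, 164.4]
tcp_rot: [3.14, -0.549, 1.368]
ft_force: [-7.1, -3.2, 11.1]
opening: 0.292
```

Call:
{"api": "drive_tool", "payload": {
  "increments": [
    [[-0.1,0.04,0.16],[0,0,0]],
    [[-0.1,0.02,0.16],[0,0,0]],
    [[-0.1,0,0.16],[0,0,0]],
    [[-0.1,-0.02,0.17],[0,0,0]],
    [[-0.1,-0.04,0.16],[0,0,0]]
  ]
}}

```text
t: 12.83
eef_pos: [526.1, -244.0, 136.0]
tcp_rot: [3.139, -0.549, 1.368]
ft_force: [-5.3, -1.6, 14.4]
opening: 0.292
```

Call:
{"api": "drive_tool", "payload": {
  "increments": [
    [[-0.09,-0.06,0.15],[0,0,0]],
    [[-0.09,-0.08,0.15],[0,0,0]],
    [[-0.09,-0.09,0.14],[0,0,0]],
    [[-0.08,-0.12,0.14],[0,0,0]],
    [[-0.08,-0.12,0.12],[0,0,0]]
  ]
}}

```text
t: 13.25
eef_pos: [512.6, -241.2, 111.5]
tcp_rot: [3.138, -0.549, 1.368]
ft_force: [-2.2, -2.4, 14.4]
opening: 0.291
```

Call:
{"api": "drive_tool", "payload": {
  "increments": [
    [[-0.06,-0.15,0.11],[0,0,0]],
    [[-0.06,-0.15,0.09],[0,0,0]],
    [[-0.05,-0.17,0.09],[0,0,0]],
    [[-0.04,-0.17,0.06],[0,0,0]],
    [[-0.03,-0.19,0.05],[0,0,0]]
  ]
}}

```text
t: 13.67
eef_pos: [488.6, -236.2, 97.0]
tcp_rot: [3.138, -0.548, 1.367]
ft_force: [2.8, -1.5, 4.7]
opening: 0.294
```

Call:
{"api": "drive_tool", "payload": {
  "increments": [
    [[-0.02,-0.18,0.04],[0,0,0]],
    [[-0.02,-0.19,0.01],[0,0,0]],
    [[0,-0.2,0],[0,0,0]],
    [[0.02,-0.19,-0.01],[0,0,0]],
    [[0.02,-0.18,-0.04],[0,0,0]]
  ]
}}

```text
t: 14.08
eef_pos: [459.9, -230.3, 96.7]
tcp_rot: [3.14, -0.549, 1.367]
ft_force: [-0.6, -3.1, 3.8]
opening: 0.292
```

Call:
{"api": "drive_tool", "payload": {
  "increments": [
    [[0.03,-0.19,-0.05],[0,0,0]],
    [[0.04,-0.17,-0.06],[0,0,0]],
    [[0.05,-0.17,-0.09],[0,0,0]],
    [[0.06,-0.15,-0.09],[0,0,0]],
    [[0.06,-0.15,-0.11],[0,0,0]]
  ]
}}

```text
t: 14.5
eef_pos: [435.3, -225.2, 111.2]
tcp_rot: [3.14, -0.549, 1.367]
ft_force: [-0.1, -1.9, 11.1]
opening: 0.287
```

Call:
{"api": "drive_tool", "payload": {
  "increments": [
    [[0.08,-0.12,-0.12],[0,0,0]],
    [[0.08,-0.12,-0.14],[0,0,0]],
    [[0.09,-0.09,-0.14],[0,0,0]],
    [[0.09,-0.08,-0.15],[0,0,0]],
    [[0.09,-0.06,-0.15],[0,0,0]]
  ]
}}

```text
t: 14.92
eef_pos: [421.6, -222.4, 136.1]
tcp_rot: [3.139, -0.549, 1.367]
ft_force: [0.7, -2.0, 10.5]
opening: 0.289
```

Call:
{"api": "drive_tool", "payload": {
  "increments": [
    [[0.1,-0.04,-0.16],[0,0,0]],
    [[0.1,-0.02,-0.17],[0,0,0]],
    [[0.1,0,-0.16],[0,0,0]],
    [[0.1,0.02,-0.16],[0,0,0]],
    [[0.1,0.04,-0.16],[0,0,0]]
  ]
}}

```text
t: 15.33
eef_pos: [422.0, -222.5, 164.8]
tcp_rot: [3.139, -0.548, 1.367]
ft_force: [2.1, -3.0, 8.8]
opening: 0.293
```

Call:
{"api": "drive_tool", "payload": {
  "increments": [
    [[0.1,0.06,-0.16],[0,0,0]],
    [[0.09,0.08,-0.15],[0,0,0]],
    [[0.08,0.09,-0.14],[0,0,0]],
    [[0.08,0.12,-0.13],[0,0,0]],
    [[0.08,0.12,-0.12],[0,0,0]]
  ]
}}

```text
t: 15.75
eef_pos: [436.2, -225.4, 189.3]
tcp_rot: [3.138, -0.548, 1.367]
ft_force: [4.7, -3.8, 3.2]
opening: 0.293
```

Call:
{"api": "drive_tool", "payload": {
  "increments": [
    [[0.07,0.15,-0.11],[0,0,0]],
    [[0.06,0.15,-0.1],[0,0,0]],
    [[0.05,0.17,-0.08],[0,0,0]],
    [[0.04,0.17,-0.07],[0,0,0]],
    [[0.03,0.19,-0.05],[0,0,0]]
  ]
}}

```text
t: 16.17
eef_pos: [459.9, -230.3, 203.1]
tcp_rot: [3.141, -0.548, 1.367]
ft_force: [-0.7, -4.5, 2.6]
opening: 0.291
```

Call:
{"api": "drive_tool", "payload": {
  "increments": [
    [[0.02,0.18,-0.03],[0,0,0]],
    [[0.01,0.19,-0.02],[0,0,0]],
    [[0,0.2,0],[0,0,0]],
    [[-0.01,0.19,0.02],[0,0,0]],
    [[-0.02,0.18,0.03],[0,0,0]]
  ]
}}

```text
t: 16.58
eef_pos: [487.4, -235.9, 203.1]
tcp_rot: [3.141, -0.549, 1.367]
ft_force: [-3.6, -4.0, 4.4]
opening: 0.293
```

Call:
{"api": "drive_tool", "payload": {
  "increments": [
    [[-0.03,0.19,0.05],[0,0,0]],
    [[-0.04,0.17,0.07],[0,0,0]],
    [[-0.05,0.17,0.08],[0,0,0]],
    [[-0.06,0.15,0.1],[0,0,0]],
    [[-0.07,0.15,0.11],[0,0,0]]
  ]
}}

```text
t: 17.0
eef_pos: [511.7, -241.0, 189.0]
tcp_rot: [3.141, -0.549, 1.367]
ft_force: [-5.6, -6.0, 8.2]
opening: 0.292
```

Call:
{"api": "drive_tool", "payload": {
  "increments": [
    [[-0.08,0.12,0.12],[0,0,0]],
    [[-0.08,0.12,0.13],[0,0,0]],
    [[-0.08,0.09,0.14],[0,0,0]],
    [[-0.09,0.08,0.15],[0,0,0]],
    [[-0.1,0.06,0.16],[0,0,0]]
  ]
}}

```text
t: 17.42
eef_pos: [525.7, -243.9, 164.5]
tcp_rot: [3.14, -0.549, 1.368]
ft_force: [-3.5, -4.7, 11.5]
opening: 0.292
```

Call:
{"api": "drive_tool", "payload": {
  "increments": [
    [[-0.1,0.04,0.16],[0,0,0]],
    [[-0.1,0.02,0.16],[0,0,0]],
    [[-0.1,0,0.16],[0,0,0]],
    [[-0.1,-0.02,0.17],[0,0,0]],
    [[-0.1,-0.04,0.16],[0,0,0]]
  ]
}}

```text
t: 17.83
eef_pos: [526.0, -243.9, 136.0]
tcp_rot: [3.139, -0.549, 1.368]
ft_force: [-1.2, -4.4, 12.6]
opening: 0.29
```

Call:
{"api": "drive_tool", "payload": {
  "increments": [
    [[-0.09,-0.06,0.15],[0,0,0]],
    [[-0.09,-0.08,0.15],[0,0,0]],
    [[-0.09,-0.09,0.14],[0,0,0]],
    [[-0.08,-0.12,0.14],[0,0,0]],
    [[-0.08,-0.12,0.12],[0,0,0]]
  ]
}}

```text
t: 18.25
eef_pos: [512.3, -241.1, 111.2]
tcp_rot: [3.139, -0.549, 1.367]
ft_force: [0.3, -2.5, 11.7]
opening: 0.293
```

Call:
{"api": "drive_tool", "payload": {
  "increments": [
    [[-0.06,-0.15,0.11],[0,0,0]],
    [[-0.06,-0.15,0.09],[0,0,0]],
    [[-0.05,-0.17,0.09],[0,0,0]],
    [[-0.04,-0.17,0.06],[0,0,0]],
    [[-0.03,-0.19,0.05],[0,0,0]]
  ]
}}

```text
t: 18.67
eef_pos: [487.9, -236.1, 96.8]
tcp_rot: [3.139, -0.549, 1.367]
ft_force: [2.6, -5.4, 5.2]
opening: 0.297
```

Call:
{"api": "drive_tool", "payload": {
  "increments": [
    [[-0.02,-0.18,0.04],[0,0,0]],
    [[-0.02,-0.19,0.01],[0,0,0]],
    [[0,-0.2,0],[0,0,0]],
    [[0.02,-0.19,-0.01],[0,0,0]],
    [[0.02,-0.18,-0.04],[0,0,0]]
  ]
}}

```text
t: 19.08
eef_pos: [459.7, -230.2, 96.8]
tcp_rot: [3.14, -0.549, 1.367]
ft_force: [-1.5, -5.0, 6.0]
opening: 0.289
```

Call:
{"api": "drive_tool", "payload": {
  "increments": [
    [[0.03,-0.19,-0.05],[0,0,0]],
    [[0.04,-0.17,-0.06],[0,0,0]],
    [[0.05,-0.17,-0.09],[0,0,0]],
    [[0.06,-0.15,-0.09],[0,0,0]],
    [[0.06,-0.15,-0.11],[0,0,0]]
  ]
}}

```text
t: 19.5
eef_pos: [435.4, -225.2, 111.1]
tcp_rot: [3.14, -0.549, 1.367]
ft_force: [1.7, -4.3, 11.5]
opening: 0.293
```

Call:
{"api": "drive_tool", "payload": {
  "increments": [
    [[0.08,-0.12,-0.12],[0,0,0]],
    [[0.08,-0.12,-0.14],[0,0,0]],
    [[0.09,-0.09,-0.14],[0,0,0]],
    [[0.09,-0.08,-0.15],[0,0,0]],
    [[0.09,-0.06,-0.15],[0,0,0]]
  ]
}}

```text
t: 19.92
eef_pos: [421.6, -222.4, 136.0]
tcp_rot: [3.14, -0.549, 1.367]
ft_force: [0.3, -5.0, 10.1]
opening: 0.294
```

Call:
{"api": "drive_tool", "payload": {
  "increments": [
    [[0.1,-0.04,-0.16],[0,0,0]],
    [[0.1,-0.02,-0.17],[0,0,0]],
    [[0.1,0,-0.16],[0,0,0]],
    [[0.1,0.02,-0.16],[0,0,0]],
    [[0.1,0.04,-0.16],[0,0,0]]
  ]
}}

```text
t: 20.33
eef_pos: [421.9, -222.4, 164.7]
tcp_rot: [3.139, -0.549, 1.367]
ft_force: [0.6, -5.2, 9.1]
opening: 0.291
```

Call:
{"api": "drive_tool", "payload": {
  "increments": [
    [[0.1,0.06,-0.16],[0,0,0]],
    [[0.09,0.08,-0.15],[0,0,0]],
    [[0.08,0.09,-0.14],[0,0,0]],
    [[0.08,0.12,-0.13],[0,0,0]],
    [[0.08,0.12,-0.12],[0,0,0]]
  ]
}}

```text
t: 20.75
eef_pos: [436.1, -225.4, 189.2]
tcp_rot: [3.139, -0.549, 1.367]
ft_force: [3.9, -5.3, 4.7]
opening: 0.292
```

Call:
{"api": "drive_tool", "payload": {
  "increments": [
    [[0.07,0.15,-0.11],[0,0,0]],
    [[0.06,0.15,-0.1],[0,0,0]],
    [[0.05,0.17,-0.08],[0,0,0]],
    [[0.04,0.17,-0.07],[0,0,0]],
    [[0.03,0.19,-0.05],[0,0,0]]
  ]
}}

```text
t: 21.17
eef_pos: [460.1, -230.3, 203.1]
tcp_rot: [3.14, -0.549, 1.367]
ft_force: [0.5, -5.4, 3.1]
opening: 0.293
```

Call:
{"api": "drive_tool", "payload": {
  "increments": [
    [[0.02,0.18,-0.03],[0,0,0]],
    [[0.01,0.19,-0.02],[0,0,0]],
    [[0,0.2,0],[0,0,0]],
    [[-0.01,0.19,0.02],[0,0,0]],
    [[-0.02,0.18,0.03],[0,0,0]]
  ]
}}

```text
t: 21.58
eef_pos: [487.4, -235.9, 203.1]
tcp_rot: [3.141, -0.549, 1.367]
ft_force: [-4.0, -5.9, 4.8]
opening: 0.29
```

Third turn.

Call:
{"api": "drive_tool", "payload": {
  "increments": [
    [[-0.03,0.19,0.05],[0,0,0]],
    [[-0.04,0.17,0.07],[0,0,0]],
    [[-0.05,0.17,0.08],[0,0,0]],
    [[-0.06,0.15,0.1],[0,0,0]],
    [[-0.07,0.15,0.11],[0,0,0]]
  ]
}}

```text
t: 22.0
eef_pos: [511.7, -240.9, 188.9]
tcp_rot: [3.141, -0.549, 1.367]
ft_force: [-4.5, -4.3, 9.0]
opening: 0.292
```

Call:
{"api": "drive_tool", "payload": {
  "increments": [
    [[-0.08,0.12,0.12],[0,0,0]],
    [[-0.08,0.12,0.13],[0,0,0]],
    [[-0.08,0.09,0.14],[0,0,0]],
    [[-0.09,0.08,0.15],[0,0,0]],
    [[-0.1,0.06,0.16],[0,0,0]]
  ]
}}

```text
t: 22.42
eef_pos: [525.7, -243.9, 164.5]
tcp_rot: [3.14, -0.549, 1.367]
ft_force: [-3.3, -5.1, 11.0]
opening: 0.294
```

Call:
{"api": "drive_tool", "payload": {
  "increments": [
    [[-0.1,0.04,0.16],[0,0,0]],
    [[-0.1,0.02,0.16],[0,0,0]],
    [[-0.1,0,0.16],[0,0,0]],
    [[-0.1,-0.02,0.17],[0,0,0]],
    [[-0.1,-0.04,0.16],[0,0,0]]
  ]
}}

```text
t: 22.83
eef_pos: [526.0, -243.9, 136.0]
tcp_rot: [3.139, -0.549, 1.368]
ft_force: [-1.1, -5.4, 11.3]
opening: 0.291
```

Call:
{"api": "drive_tool", "payload": {
  "increments": [
    [[-0.09,-0.06,0.15],[0,0,0]],
    [[-0.09,-0.08,0.15],[0,0,0]],
    [[-0.09,-0.09,0.14],[0,0,0]],
    [[-0.08,-0.12,0.14],[0,0,0]],
    [[-0.08,-0.12,0.12],[0,0,0]]
  ]
}}

```text
t: 23.25
eef_pos: [512.3, -241.1, 111.3]
tcp_rot: [3.139, -0.549, 1.367]
ft_force: [-0.5, -3.2, 11.6]
opening: 0.291
```

Call:
{"api": "drive_tool", "payload": {
  "increments": [
    [[-0.06,-0.15,0.11],[0,0,0]],
    [[-0.06,-0.15,0.09],[0,0,0]],
    [[-0.05,-0.17,0.09],[0,0,0]],
    [[-0.04,-0.17,0.06],[0,0,0]],
    [[-0.03,-0.19,0.05],[0,0,0]]
  ]
}}

```text
t: 23.67
eef_pos: [487.8, -236.1, 96.8]
tcp_rot: [3.139, -0.549, 1.367]
ft_force: [1.3, -4.4, 4.9]
opening: 0.292
```

Call:
{"api": "drive_tool", "payload": {
  "increments": [
    [[-0.02,-0.18,0.04],[0,0,0]],
    [[-0.02,-0.19,0.01],[0,0,0]],
    [[0,-0.2,0],[0,0,0]],
    [[0.02,-0.19,-0.01],[0,0,0]],
    [[0.02,-0.18,-0.04],[0,0,0]]
  ]
}}

```text
t: 24.08
eef_pos: [459.6, -230.2, 96.8]
tcp_rot: [3.141, -0.549, 1.367]
ft_force: [-0.5, -5.1, 6.9]
opening: 0.293
```

Call:
{"api": "drive_tool", "payload": {
  "increments": [
    [[0.03,-0.19,-0.05],[0,0,0]],
    [[0.04,-0.17,-0.06],[0,0,0]],
    [[0.05,-0.17,-0.09],[0,0,0]],
    [[0.06,-0.15,-0.09],[0,0,0]],
    [[0.06,-0.15,-0.11],[0,0,0]]
  ]
}}

```text
t: 24.5
eef_pos: [435.4, -225.2, 111.2]
tcp_rot: [3.14, -0.549, 1.367]
ft_force: [0.6, -4.6, 11.2]
opening: 0.292
```

Call:
{"api": "drive_tool", "payload": {
  "increments": [
    [[0.08,-0.12,-0.12],[0,0,0]],
    [[0.08,-0.12,-0.14],[0,0,0]],
    [[0.09,-0.09,-0.14],[0,0,0]],
    [[0.09,-0.08,-0.15],[0,0,0]],
    [[0.09,-0.06,-0.15],[0,0,0]]
  ]
}}

```text
t: 24.92
eef_pos: [421.6, -222.4, 136.0]
tcp_rot: [3.14, -0.549, 1.367]
ft_force: [0.8, -4.5, 10.0]
opening: 0.291
```

Call:
{"api": "drive_tool", "payload": {
  "increments": [
    [[0.1,-0.04,-0.16],[0,0,0]],
    [[0.1,-0.02,-0.17],[0,0,0]],
    [[0.1,0,-0.16],[0,0,0]],
    [[0.1,0.02,-0.16],[0,0,0]],
    [[0.1,0.04,-0.16],[0,0,0]]
  ]
}}

```text
t: 25.33
eef_pos: [421.9, -222.4, 164.7]
tcp_rot: [3.14, -0.549, 1.367]
ft_force: [1.5, -5.7, 9.0]
opening: 0.292
```

Call:
{"api": "drive_tool", "payload": {
  "increments": [
    [[0.1,0.06,-0.16],[0,0,0]],
    [[0.09,0.08,-0.15],[0,0,0]],
    [[0.08,0.09,-0.14],[0,0,0]],
    [[0.08,0.12,-0.13],[0,0,0]],
    [[0.08,0.12,-0.12],[0,0,0]]
  ]
}}

```text
t: 25.75
eef_pos: [436.1, -225.3, 189.2]
tcp_rot: [3.139, -0.549, 1.367]
ft_force: [4.6, -6.2, 3.7]
opening: 0.296
```

Call:
{"api": "drive_tool", "payload": {
  "increments": [
    [[0.07,0.15,-0.11],[0,0,0]],
    [[0.06,0.15,-0.1],[0,0,0]],
    [[0.05,0.17,-0.08],[0,0,0]],
    [[0.04,0.17,-0.07],[0,0,0]],
    [[0.03,0.19,-0.05],[0,0,0]]
  ]
}}

```text
t: 26.17
eef_pos: [460.1, -230.3, 203.1]
tcp_rot: [3.14, -0.549, 1.367]
ft_force: [-0.2, -6.2, 4.3]
opening: 0.29
```

Call:
{"api": "drive_tool", "payload": {
  "increments": [
    [[0.02,0.15,-0.03],[0,0,0]],
    [[0,0.13,-0.01],[0,0,0]],
    [[0.01,0.09,-0.01],[0,0,0]],
    [[0,0.07,0],[0,0,0]],
    [[0,0.03,0],[0,0,0]]
  ]
}}

```text
t: 26.58
eef_pos: [473.7, -233.1, 204.8]
tcp_rot: [3.141, -0.549, 1.367]
ft_force: [-1.7, -6.4, 6.0]
opening: 0.293
```

Call:
{"api": "drive_tool", "payload": {
  "increments": [
    [[0,0,0],[0,0,0]],
    [[0,0,0],[0,0,0]],
    [[0,0,0],[0,0,0]],
    [[0,0,0],[0,0,0]],
    [[0,0,0],[0,0,0]]
  ]
}}

```text
t: 27.0
eef_pos: [473.7, -233.1, 204.8]
tcp_rot: [3.14, -0.549, 1.367]
ft_force: [-0.4, -5.7, 5.2]
opening: 0.291
```

```bash
python3 p3.py end; python3 o3.py
```

```text
[ 473.7 -233.1  204.8] [ 3.14033116 -0.54883632  1.36705819] [-0.811  0.482  1.729  0.462  1.296 -0.817] 27.0 [-0.42176709 -5.68280368  5.18442839]
```

View pics/side_end.png

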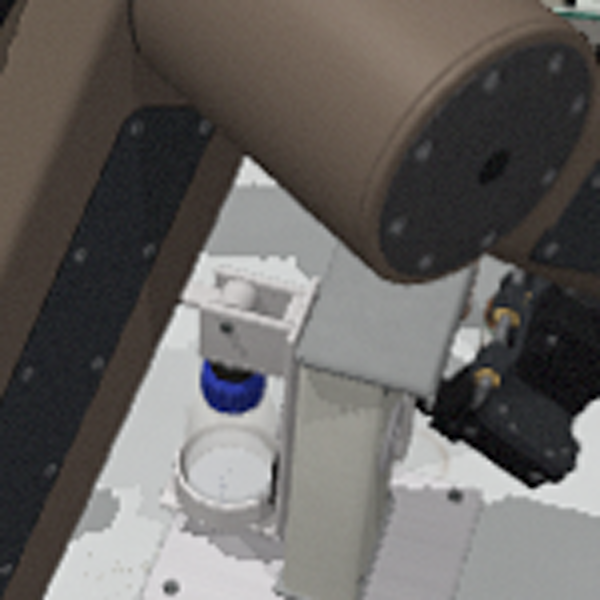

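View pics/top_end.png

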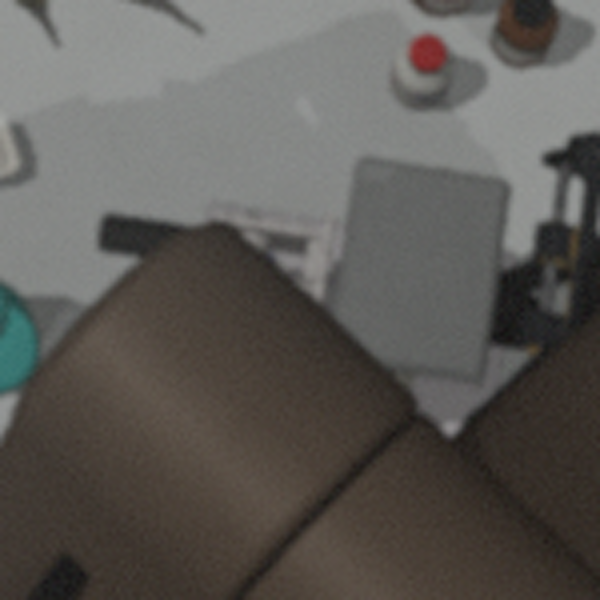

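Call:
{"api": "drive_tool", "payload": {
  "increments": [
    [[0,0,0],[0,0,0]],
    [[0,0,0],[0,0,0]],
    [[0,0,0],[0,0,0]],
    [[0,0,0],[0,0,0]],
    [[0,0,0],[0,0,0]]
  ],
  "jaw": 0.3
}}

```text
t: 27.62
eef_pos: [473.3, -232.6, 204.6]
tcp_rot: [3.141, -0.549, 1.367]
ft_force: [-0.7, 0.3, 0.8]
opening: 0.589
```

Call:
{"api": "drive_tool", "payload": {
  "increments": [
    [[0,0,0],[0,0,0]],
    [[0,0,-0.2],[0,0,0]],
    [[0,0,-0.4],[0,0,0]],
    [[0,0,-0.6],[0,0,0]],
    [[0,0,-0.6],[0,0,0]]
  ]
}}

```text
t: 28.03
eef_pos: [467.4, -260.8, 251.6]
tcp_rot: [3.141, -0.549, 1.367]
ft_force: [-0.4, -0.2, 0.6]
opening: 0.647
```

Call:
{"api": "drive_tool", "payload": {
  "increments": [
    [[0,0,-0.8],[0,0,0]],
    [[0,0,-0.8],[0,0,0]],
    [[0,0,-0.8],[0,0,0]],
    [[0,0,-0.6],[0,0,0]],
    [[0,0,0],[0,0,0]]
  ]
}}

```text
t: 28.45
eef_pos: [458.1, -308.4, 330.4]
tcp_rot: [3.136, -0.546, 1.368]
ft_force: [0.6, 0.1, -0.1]
opening: 0.652
```

```bash
python3 p3.py rel; python3 o3.py
```

```text
[ 458.1 -308.4  330.4] [ 3.13612933 -0.5456513   1.36801784] [-0.913  0.418  1.472  0.409  1.619 -0.765] 28.45 [ 0.58776105  0.13891354 -0.05736993]
```

View pics/side_rel.png

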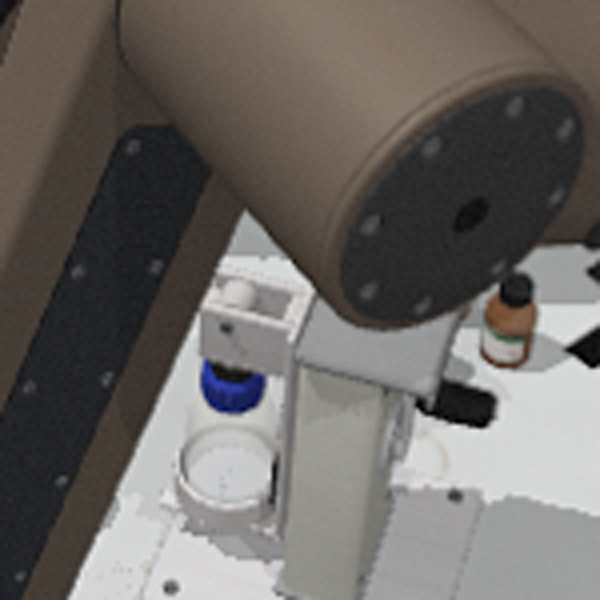

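View pics/top_o3.png

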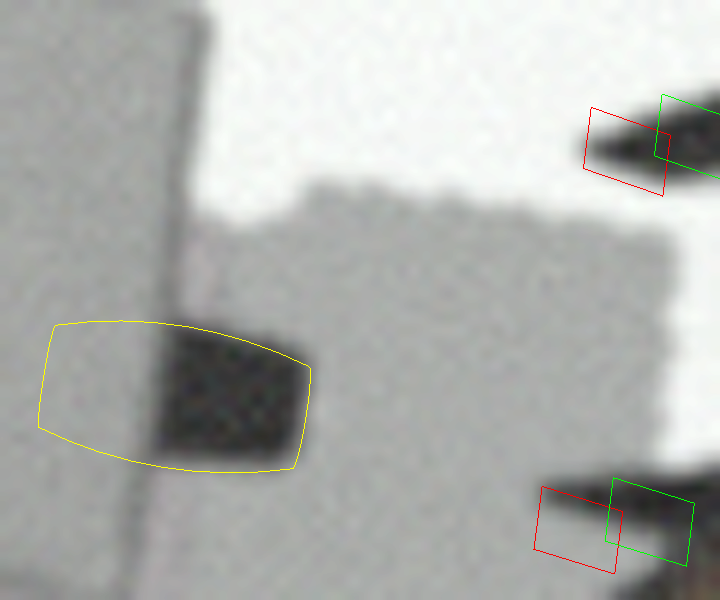

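Call:
{"api": "drive_tool", "payload": {
  "increments": [
    [[0,0,-0.5],[0,0,0]],
    [[0,0,-0.3],[0,0,0]],
    [[0,0,0],[0,0,0]],
    [[0,0,0],[0,0,0]],
    [[0,0,0],[0,0,0]]
  ]
}}

```text
t: 29.07
eef_pos: [455.5, -318.3, 347.4]
tcp_rot: [3.141, -0.55, 1.367]
ft_force: [0.3, 0.5, 1.5]
opening: 0.647
```

Call:
{"api": "drive_tool", "payload": {
  "increments": [
    [[0,0,0],[0,0,0]],
    [[0,0,0],[0,0,0]],
    [[0,0,0],[0,0,0]],
    [[0,0,0],[0,0,0]],
    [[0,0,0],[0,0,0]]
  ]
}}

```text
t: 29.48
eef_pos: [455.5, -318.7, 348.0]
tcp_rot: [3.14, -0.549, 1.367]
ft_force: [0.0, 0.1, -0.5]
opening: 0.648
```

Run:
```python
from cell import env
import cv2, numpy as np
def gr(im):  # dark grip blob in top
    g=im.mean(2)[255:275,390:408]; m=g<50; ys,xs=np.nonzero(m); return m.sum(),xs.mean(),ys.mean()
a=cv2.imread("pics/top0.png")
for i in range(3):
    c=env.read_camera("top"); print(gr(a),gr(c["pixels"]))
cv2.imwrite("pics/topF.png",c["pixels"]); 
d=env.read_camera("side"); cv2.imwrite("pics/sideF.png",d["pixels"])
for p,n in ((c,"top"),(d,"side")):
  for t in ("bottle","amber_jar","dish","tape","glass_beaker","lever_end","crank_grip"):
    print(n,t,[(round(e["score"],2),np.round(e["point"]).astype(int).tolist()) for e in env.tip_of(t,p)[:2]])
print(env.state()["t"])
```

```text
(np.int64(90), np.float64(8.7), np.float64(3.522222222222222)) (np.int64(88), np.float64(8.75), np.float64(3.477272727272727))
(np.int64(90), np.float64(8.7), np.float64(3.522222222222222)) (np.int64(87), np.float64(8.689655172413794), np.float64(3.4597701149425286))
(np.int64(90), np.float64(8.7), np.float64(3.522222222222222)) (np.int64(87), np.float64(8.689655172413794), np.float64(3.4482758620689653))
top bottle [(0.81, [505, 92, 0]), (0.67, [417, 194, 1])]
top amber_jar [(0.32, [523, -18, 259])]
top dish [(0.79, [417, 198, 0])]
top tape [(0.56, [589, 291, 2])]
top glass_beaker [(0.6, [522, 266, -3])]
top lever_end []
top crank_grip [(0.7, [471, -239, 215])]
side bottle [(0.69, [505, -89, 58])]
side amber_jar [(0.91, [403, -455, -1])]
side dish []
side tape [(0.72, [589, 290, -4])]
side glass_beaker [(0.57, [523, 266, 2])]
side lever_end []
side crank_grip [(0.92, [472, -237, 222])]
30.3833
```

View pics/sideF.png

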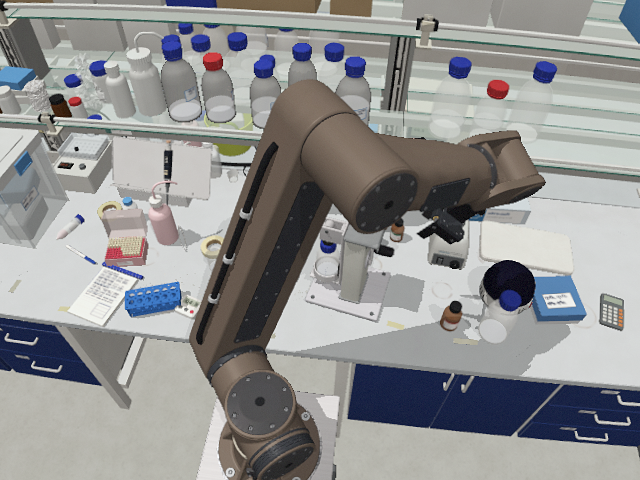

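View pics/topF.png

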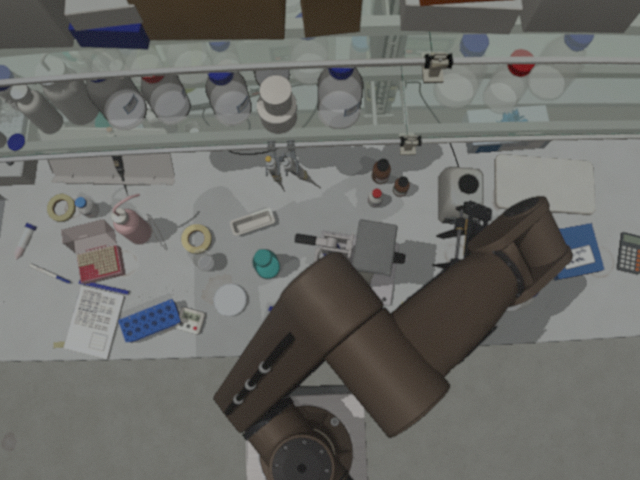

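```bash
python3 -c "
from cell import env
print(env.job_done())"
```

```text
the job is handed in; nothing more can be done
None
```

The job is done and handed in at about 30 s of the 72 s allowed.

- **Clamp:** I pushed the cam lever out and down with the shut fingers until it lay level. After I lifted off, it stayed down with the rubber foot on the cap.
- **Cranking:** I took the grip with the tool leaned about 31° and turned it exactly three turns clockwise. Each turn took about 5 s, evenly, with a gentle start and stop. I held the grip the whole way, and the wrist force stayed below about 16 N at every reading.
- **Release:** I let go at the top with the bottle upright and backed the tool clear.

**Last checks:**
- The grip sat within 0.1 px of its starting place in three successive pictures, so the crank is at rest.
- The lever still lay shut in the top view, and the bottle stood at its starting place in the side view.
- The jar, tape and beaker were found within about 2–5 mm of where they began, which is the measuring noise. The dish was too, but only in the top view, because the arm hid it in the side view.
- The force on the robot was about zero.

**Checks that failed:** the lever-end detector found nothing in the last pictures, so I judged the lever by eye. In the top view the detector found neither the cradle bottle nor the jar. It gave the turquoise look-alike and a low-score false hit instead.

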